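Spread the roast potatoes and zero the scale

ROBOT

A 6-joint arm with a two-finger parallel gripper is mounted at the origin on the work surface. World frame = base frame: x ahead of the robot, y to its left, z up, the work surface at z = 0. Lengths are in m, angles in rad, forces in N, time in s.
With the tool pointing down it reaches from about 0.425 to 0.95 m from the base axis. Payload 14.7 kg.
Tool frame: the origin (TCP) lies where the fingers leave the gripper's body, on its centre line; the fingertips stand 73 mm ahead of it and the grasp point (between the pads) lies 54 mm ahead of it; z points along the fingers, y is the line along which they close (so a half turn about z gives the same grasp; the last joint's range is limited). The gripper opens to 85 mm and grips with 20 to 120 N. Pads are 22 mm wide; open, the fingers measure 114 mm over their backs; the gripper's body (76 mm by 85 mm) begins 54 mm behind the grasp point. The pads swing forward as they close: fully open they stand 13 mm farther back than shut.
Start: joints at [-0.047, 0.48, 1.596, -0, 1.065, -0.047], TCP at [0.65, 0, 0.304] pointing down, gripper open.
Joint ranges: [-2.75, 2.75], [-0.82, 2.05], [0.23, 2.67], [-1.56, 4.7], [0.09, 2.69], [-2.92, 2.92]. Speed limits (rad/s): [1.89, 1.89, 2.39, 3.01, 3.01, 3.01].

INTERFACE

Orientations are given as a unit quaternion [x, y, z, w].
In Python, from plant import * gives the robot as it stands.
- The arm moves only by the tool carry_out, never from a script. Its argument "motion" is a list of rows, each an object of numbers: "fingers": the closure, from -1 (fully open) to 1 (shut); "x", "y", "z": the shift along the tool's x, y, z as a fraction of full scale; "rx", "ry", "rz": the turn, a rotation vector about the tool's x, y, z as a fraction of full scale. In form: [{"fingers": .., "x": .., "y": .., "z": .., "rx": .., "ry": .., "rz": ..}, ...]. A call has 1 to 12 rows; each row shifts and turns the commanded pose from where the row before left it, along the tool's axes as they then stand; what a row does not reach is not made up. Full scale, the value 1, is 0.03 m for a shift and 1.5 rad for a turn. A row lasts 1/10 s, in which the tool goes at most 50 mm and 8.59 degrees, less where a joint would pass 70% of its speed; a pose out of reach is approached as far as the arm can. A call with a number of a shift or a turn outside -1 to 1 is refused whole. A call with a gripper value outside its range is refused whole. The fingers move at their own pace and stop on an object; the grip force is fixed at half the most. Time passes only in rows, so rows that do not move let the fingers close. It gives the time, the measured TCP pose, the force, the opening and the grip force at its end, in the units of the state.
- state(): the state, without advancing time (a new reading comes with each control period).
- snapshot(name): name is "scene" or "side" or "wrist"; returns the picture (420x560x3 uint8, blue, green, red); there is no depth.
- camera_model(name): a dict with "fov_y" (degrees; the focal length in pixels is half the picture's height over the tangent of half this angle, whatever the lens; pixels are square), "cx", "cy" (the principal point, pixels), "R" (3x3) and "t" (3): a world point X has camera coordinates R X + t. Camera axes: x right, y down, z forward; pixel columns grow to the right and rows downward; lengths in m; the calibration is good to about 2 mm. A picture is of the moment at which its call begins: read the wrist's pose just before it. camera_model takes no time and is no camera call; for the wrist camera it gives the pose at the moment of the call.
- sign_off(): hands the job in; it is judged then, once.
Trained networks look in the newest picture that a camera, given by its name, has taken for a name from the list of things; names that differ only in an ending like _2 or _b are one class to them, and where a whole thing is asked for, a point or a joint stands for the part that bears it (a point fixed in the world has none). Each returns a list of dicts, best first, with "score" (0 to 1); they miss things now and then, are a little off and sometimes report something else, mostly with a low value. They report only what shows in the picture. A call takes as long as a camera call. They do not tell look-alikes from the thing itself.
- recognise(camera, name): "at" ([column, row] in pixels, amid what is visible of it).
- cut_out(camera, name): "region" (420x560 bool, what is visible of it) and "at" ([column, row] in pixels, amid what is visible of it).
- mark_of(camera, name): "at" ([column, row] in pixels: a listed point, or the origin of a listed thing).
The state is a dict: "time": time; "q": joint angles; "joint_velocities": joint speeds; "joint_efforts": joint torques, N m; "ee_pos": TCP position; "tcp_rot": TCP orientation; "wrist_force": force on the tool from outside, world axes, zero at the start; "ft_torque": the same for the moment, N m; "grip_width": opening from 0.0 (shut) to 1.0 (fully open); "grip_force": force on a finger pad.
Only numpy, scipy, OpenCV 4.12 (cv2) and the standard library are available. Lean on these libraries where they do the work, as an engineer would, in place of code of your own. Each camera call takes 0.05 s, during which the arm holds its last target. There are 200 camera calls.

TASK

The last potatoes for the roast have been weighed: put those in the pan of the scale into the roasting tin with the heaped ones, and spread the whole lot out over the tin in one even layer, every potato lying on the floor of the tin about a finger's width or more clear of its neighbours and all four quarters of the tin in use. Once its pan is empty, bring the scale back to zero: turn the tare bezel by the bar in the middle of the dial until its broad zero mark stands at the tip of the needle. Leave the oil bottle, the pepper mill and the salt jar where they stand.

Things in the scene. Friction and masses are not known exactly. Their poses are not given: they have to be found in the camera images.
- potato1: potato 1, origin in its middle: a pale raw potato, lumpy but roundish, 54 to 62 mm across and about 54 mm high, 80 to 130 g, hard; lying on something, its middle is 24 to 28 mm above it; always in the heap in the tin
- potato2: potato 2, origin in its middle: a pale raw potato, lumpy but roundish, 54 to 62 mm across and about 54 mm high, 80 to 130 g, hard; lying on something, its middle is 24 to 28 mm above it; always in the heap in the tin
- potato3: potato 3, origin in its middle: a pale raw potato, lumpy but roundish, 54 to 62 mm across and about 54 mm high, 80 to 130 g, hard; lying on something, its middle is 24 to 28 mm above it; always in the heap in the tin
- potato4: potato 4, origin in its middle: a pale raw potato, lumpy but roundish, 54 to 62 mm across and about 54 mm high, 80 to 130 g, hard; lying on something, its middle is 24 to 28 mm above it; starts in the heap in the tin, or absent (2 or 3 of potatoes 4-6 are there)
- potato5: potato 5, origin in its middle: a pale raw potato, lumpy but roundish, 54 to 62 mm across and about 54 mm high, 80 to 130 g, hard; lying on something, its middle is 24 to 28 mm above it; starts in the heap in the tin, or absent (2 or 3 of potatoes 4-6 are there)
- potato6: potato 6, origin in its middle: a pale raw potato, lumpy but roundish, 54 to 62 mm across and about 54 mm high, 80 to 130 g, hard; lying on something, its middle is 24 to 28 mm above it; starts in the heap in the tin, or absent (2 or 3 of potatoes 4-6 are there)
- potato7: potato 7, origin in its middle: a pale raw potato, lumpy but roundish, 54 to 62 mm across and about 54 mm high, 80 to 130 g, hard; lying on something, its middle is 24 to 28 mm above it; starts in the pan of the scale, or absent (2 or 3 of potatoes 7-9 are there)
- potato8: potato 8, origin in its middle: a pale raw potato, lumpy but roundish, 54 to 62 mm across and about 54 mm high, 80 to 130 g, hard; lying on something, its middle is 24 to 28 mm above it; starts in the pan of the scale, or absent (2 or 3 of potatoes 7-9 are there)
- potato9: potato 9, origin in its middle: a pale raw potato, lumpy but roundish, 54 to 62 mm across and about 54 mm high, 80 to 130 g, hard; lying on something, its middle is 24 to 28 mm above it; starts in the pan of the scale, or absent (2 or 3 of potatoes 7-9 are there)
- tin: dark steel roasting tin, does not move, on the robot's left or right; origin at the centre of its underside on the worktop, x along its short and y along its long side, z up. Flat inner floor 250 (x) by 330 mm (y), 3 mm thick; walls 45 mm high lean out by 0.15 rad (mouth about 263 x 343 mm inside); loop handles stick out 25 mm beyond the two short ends (+y, -y)
- scale: cream kitchen scale, does not move, on the other side from the tin; origin under it on the worktop, z up, x from the pan towards the dial. Housing 360 (x) x 165 (y) mm, its top 60 mm up. The round pan is centred at x = -70 mm and the flat upward-facing dial at x = +125 mm
- pan_floor (a point): centre of the inner floor of the scale's round steel pan, 84 mm above the worktop when empty (sinks about 1 mm per 100 g on a spring, 14 mm at most); flat floor 164 mm across, rim flaring to 196 mm across and 16 mm above the floor
- needle_tip (a point): tip of the scale's black needle, 48 mm from the dial's axis. It turns by itself with the load in the pan (clockwise from above, 0.31 rad per 100 g); with the empty pan it rests within about 0.5 rad of the scale's x direction (differs from start to start)
- zero_mark (a point): inner end of the bezel's zero mark, 48 mm from the dial's axis: a broad white bar, 8 mm wide, 12 mm long, on the black graduated ring (132 mm across; the other graduations are thin lines). It turns with the bezel. The scale reads zero when the needle tip points within the width of this bar
- tare_grip (a point): grip point on the dial's axis, 96 mm above the worktop: a grey bar 46 mm long and 14 mm wide, standing from 73 to 109 mm above the worktop, its length along the line to the zero mark. It turns the bezel (ring and clear window, whose top is 68 mm above the worktop). Axes: x towards the zero mark, z up
- bezel (a joint): angle of the bezel (rad), growing clockwise seen from above; 0 has the zero mark in the scale's x direction; starts between 0.8 and 2.0, end stops at -3.3 and 3.3; friction 0.05 N m, stays where it is left
- oil: green glass oil bottle, 190 mm high, 66 mm across, standing beside or beyond the tin and the scale; bystander. Origin at the centre of its underside
- mill: dark wooden pepper mill, 142 mm high, 56 mm across, standing beside or beyond; bystander. Origin at the centre of its underside
- salt_jar: white salt jar with a wooden cap, 100 mm high, 76 mm across, standing beside or beyond; bystander. Origin at the centre of its underside
Things that resemble listed ones, but are neither listed nor needed, are in the scene too. Leave any blue or orange look-alike of the potato4 alone. What is shaped like the potato7 but purple is not meant.

How it is judged:
On the way, in this order (a step that is already met when the one before it is completed fails the run):
1. the pan of the scale is empty (horizontal distance between each of potato7, potato8, potato9 and pan_floor above 0.11 m), for 0.2 s.
2. the bezel is turned until its zero mark stands at the tip of the needle (horizontal distance between needle_tip and zero_mark below 0.004 m), for 0.3 s.
At the end, for the whole second after the job is handed in: All potatoes present lie at rest on the tin's floor in one layer (middles under 43 mm above its underside), middles over 66 mm apart, at least one middle in each quarter of the tin, and the zero mark rests within 4 mm of the needle tip, the pan being empty (x of potato1 in the frame of tin between -0.128 and 0.128 m and y of potato1 in the frame of tin between -0.168 and 0.168 m and z of each of potato1, potato2, potato3, potato4, potato5, potato6, potato7, potato8, potato9 in the frame of tin below 0.043 m and x of potato2 in the frame of tin between -0.128 and 0.128 m and y of potato2 in the frame of tin between -0.168 and 0.168 m and x of potato3 in the frame of tin between -0.128 and 0.128 m and y of potato3 in the frame of tin between -0.168 and 0.168 m and x of potato4 in the frame of tin between -0.128 and 0.128 m and y of potato4 in the frame of tin between -0.168 and 0.168 m and x of potato5 in the frame of tin between -0.128 and 0.128 m and y of potato5 in the frame of tin between -0.168 and 0.168 m and x of potato6 in the frame of tin between -0.128 and 0.128 m and y of potato6 in the frame of tin between -0.168 and 0.168 m and x of potato7 in the frame of tin between -0.128 and 0.128 m and y of potato7 in the frame of tin between -0.168 and 0.168 m and x of potato8 in the frame of tin between -0.128 and 0.128 m and y of potato8 in the frame of tin between -0.168 and 0.168 m and x of potato9 in the frame of tin between -0.128 and 0.128 m and y of potato9 in the frame of tin between -0.168 and 0.168 m and horizontal distance between potato1 and potato2 above 0.066 m and horizontal distance between each of potato1, potato2 and potato3 above 0.066 m and horizontal distance between each of potato1, potato2, potato3 and potato4 above 0.066 m and horizontal distance between each of potato1, potato2, potato3, potato4 and potato5 above 0.066 m and horizontal distance between each of potato1, potato2, potato3, potato4, potato5 and potato6 above 0.066 m and horizontal distance between each of potato1, potato2, potato3, potato4, potato5, potato6 and potato7 above 0.066 m and horizontal distance between each of potato1, potato2, potato3, potato4, potato5, potato6, potato7 and potato8 above 0.066 m and horizontal distance between each of potato1, potato2, potato3, potato4, potato5, potato6, potato7, potato8 and potato9 above 0.066 m and ((x of potato1 in the frame of tin below 0 m and y of potato1 in the frame of tin below 0 m) or (x of potato2 in the frame of tin below 0 m and y of potato2 in the frame of tin below 0 m) or (x of potato3 in the frame of tin below 0 m and y of potato3 in the frame of tin below 0 m) or (x of potato4 in the frame of tin below 0 m and y of potato4 in the frame of tin below 0 m) or (x of potato5 in the frame of tin below 0 m and y of potato5 in the frame of tin below 0 m) or (x of potato6 in the frame of tin below 0 m and y of potato6 in the frame of tin below 0 m) or (x of potato7 in the frame of tin below 0 m and y of potato7 in the frame of tin below 0 m) or (x of potato8 in the frame of tin below 0 m and y of potato8 in the frame of tin below 0 m) or (x of potato9 in the frame of tin below 0 m and y of potato9 in the frame of tin below 0 m)) and ((x of potato1 in the frame of tin below 0 m and y of potato1 in the frame of tin above 0 m) or (x of potato2 in the frame of tin below 0 m and y of potato2 in the frame of tin above 0 m) or (x of potato3 in the frame of tin below 0 m and y of potato3 in the frame of tin above 0 m) or (x of potato4 in the frame of tin below 0 m and y of potato4 in the frame of tin above 0 m) or (x of potato5 in the frame of tin below 0 m and y of potato5 in the frame of tin above 0 m) or (x of potato6 in the frame of tin below 0 m and y of potato6 in the frame of tin above 0 m) or (x of potato7 in the frame of tin below 0 m and y of potato7 in the frame of tin above 0 m) or (x of potato8 in the frame of tin below 0 m and y of potato8 in the frame of tin above 0 m) or (x of potato9 in the frame of tin below 0 m and y of potato9 in the frame of tin above 0 m)) and ((x of potato1 in the frame of tin above 0 m and y of potato1 in the frame of tin below 0 m) or (x of potato2 in the frame of tin above 0 m and y of potato2 in the frame of tin below 0 m) or (x of potato3 in the frame of tin above 0 m and y of potato3 in the frame of tin below 0 m) or (x of potato4 in the frame of tin above 0 m and y of potato4 in the frame of tin below 0 m) or (x of potato5 in the frame of tin above 0 m and y of potato5 in the frame of tin below 0 m) or (x of potato6 in the frame of tin above 0 m and y of potato6 in the frame of tin below 0 m) or (x of potato7 in the frame of tin above 0 m and y of potato7 in the frame of tin below 0 m) or (x of potato8 in the frame of tin above 0 m and y of potato8 in the frame of tin below 0 m) or (x of potato9 in the frame of tin above 0 m and y of potato9 in the frame of tin below 0 m)) and ((x of potato1 in the frame of tin above 0 m and y of potato1 in the frame of tin above 0 m) or (x of potato2 in the frame of tin above 0 m and y of potato2 in the frame of tin above 0 m) or (x of potato3 in the frame of tin above 0 m and y of potato3 in the frame of tin above 0 m) or (x of potato4 in the frame of tin above 0 m and y of potato4 in the frame of tin above 0 m) or (x of potato5 in the frame of tin above 0 m and y of potato5 in the frame of tin above 0 m) or (x of potato6 in the frame of tin above 0 m and y of potato6 in the frame of tin above 0 m) or (x of potato7 in the frame of tin above 0 m and y of potato7 in the frame of tin above 0 m) or (x of potato8 in the frame of tin above 0 m and y of potato8 in the frame of tin above 0 m) or (x of potato9 in the frame of tin above 0 m and y of potato9 in the frame of tin above 0 m)) and horizontal distance between needle_tip and zero_mark below 0.004 m and velocity of joint bezel between -0.05 and 0.05 rad/s); the robot touches nothing.
It fails at once if the oil bottle is pushed more than 30 mm away or tipped (distance of oil from where it was at the start of the episode above 0.03 m or angle between oil's own z axis and vertical above 0.5 rad).
It fails at once if the pepper mill is pushed more than 30 mm away or tipped (distance of mill from where it was at the start of the episode above 0.03 m or angle between mill's own z axis and vertical above 0.5 rad).
It fails at once if the salt jar is pushed more than 30 mm away or tipped (distance of salt_jar from where it was at the start of the episode above 0.03 m or angle between salt_jar's own z axis and vertical above 0.5 rad).
Of potato4, potato5, potato6 only 2 to 3 are there at a start; the rules pass over those that are not, and their reading is None.
Of potato7, potato8, potato9 only 2 to 3 are there at a start; the rules pass over those that are not, and their reading is None.
At some moment in a run one of potato1, potato2, potato3, potato4, potato5, potato6, potato7, potato8, potato9 may be knocked a few centimetres aside while the robot is not near it.
Once in a run the grip may slacken for a moment while it holds something.
It also fails if it takes over 210 s, if anything falls off the work surface, if the arm or the gripper's body presses on something with over 40 N, if the wrist force passes 120 N, or if a joint passes its speed limit or range.

## Working session

There is one attempt and no reset: what is moved stays moved. The work goes in short steps, Python scripts to look and compute and a tool call to move; the robot and the scene stay as the last step left them, time stands still between calls to the robot, and variables do not carry over. Pictures are saved under pics/ and viewed, at most 14 in all, crops included, and the job is handed in when it is done.

Besides the shell and the picture viewer there is one more tool, called after ">>>" by a JSON object that holds its "name" and its "arguments". carry_out: Moves the arm, as the interface text tells. Shift numbers are shares of 0.03 m and turn numbers shares of 1.5 rad, none past 1 either way. Its arguments: {"type":"object","properties":{"motion":{"type":"array"}},"required":["motion"]}

```bash
ls; mkdir -p pics
python3 - <<'E'
from plant import *
import cv2,numpy as np
s=snapshot("scene");d=snapshot("side")
cv2.imwrite("pics/a.png",s);cv2.imwrite("pics/b.png",d)
print(state())
for c in("scene","side","wrist"):
  m=camera_model(c);print(c,m)
E
```

```text
pics
{'time': 0.1, 'q': array([-4.66237781e-02,  4.80805923e-01,  1.59678173e+00,  3.30682761e-06,
        1.06510343e+00, -4.65853645e-02]), 'joint_velocities': array([-0.00108362, -0.00112021, -0.00088697,  0.00072482,  0.00013497,
       -0.00099977]), 'joint_efforts': array([ 1.67757746e-03, -9.52259731e+01, -4.31040895e+01, -7.08879679e-05,
        5.18796020e-03, -6.33731224e-05]), 'ee_pos': array([6.49723539e-01, 1.92938445e-05, 3.03323504e-01]), 'tcp_rot': array([ 7.07120823e-01,  7.07092526e-01, -3.68768643e-04, -4.06996250e-04]), 'wrist_force': array([-0.13455001,  0.29994367, -0.20926369]), 'ft_torque': array([-0.04017458, -0.0488182 ,  0.02698626]), 'grip_force': 0.0, 'grip_width': 1.0045286587702944}
scene {'fov_y': 44.8410747877862, 'cx': 273.4235113116734, 'cy': 214.06064524519965, 'R': array([[-0.09204226,  0.99565502, -0.01411761],
       [ 0.86576512,  0.07301466, -0.49509556],
       [-0.49191359, -0.05779224, -0.86872382]]), 't': array([ 0.04745227, -0.40595303,  1.83872942])}
side {'fov_y': 45.19384232971569, 'cx': 284.74953635802103, 'cy': 196.95802536792354, 'R': array([[ 0.98754875, -0.1556392 , -0.02288898],
       [-0.11593286, -0.62168551, -0.77463972],
       [ 0.10633456,  0.76764807, -0.63198845]]), 't': array([-0.48806147,  0.14552782,  1.63187248])}
wrist {'fov_y': 71.8028426050893, 'cx': 283.6823239948604, 'cy': 208.5156117403815, 'R': array([[ 9.99998721e-01, -1.05394969e-03, -1.20322068e-03],
       [-6.91578088e-04, -9.63166508e-01,  2.68904815e-01],
       [-1.44231401e-03, -2.68903639e-01, -9.63166005e-01]]), 't': array([-0.64773441, -0.03540158,  0.3787487 ])}
```

View pics/a.png

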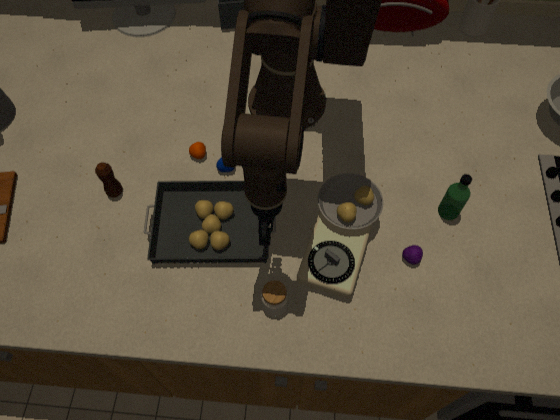

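View pics/b.png

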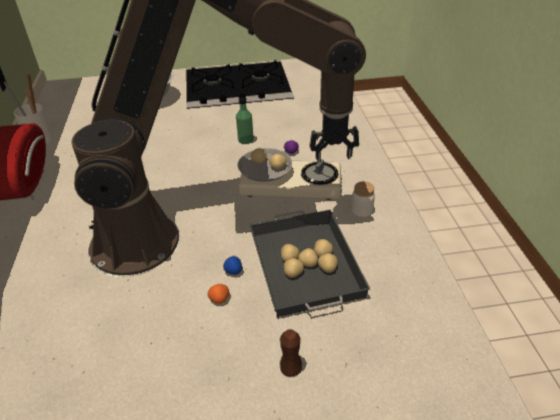

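```bash
cat > h.py <<'E'
from plant import *
import numpy as np,cv2
from scipy.spatial.transform import Rotation as Ro
def K(c):
    m=camera_model(c);f=210/np.tan(np.radians(m["fov_y"]/2))
    return m,f
def ray(c,p,M=None):
    m,f=M or K(c)
    d=m["R"].T@np.array([(p[0]-m["cx"])/f,(p[1]-m["cy"])/f,1.]);o=-m["R"].T@m["t"]
    return o,d
def onz(c,p,z,M=None):
    o,d=ray(c,p,M);return o+d*(z-o[2])/d[2]
def proj(c,X,M=None):
    m,f=M or K(c);q=m["R"]@np.asarray(X)+m["t"];return np.array([m["cx"]+f*q[0]/q[2],m["cy"]+f*q[1]/q[2]])
def tri(p,q,c1="scene",c2="side"):
    o1,d1=ray(c1,p);o2,d2=ray(c2,q)
    d1=d1/np.linalg.norm(d1);d2=d2/np.linalg.norm(d2)
    t=np.linalg.lstsq(np.c_[d1,-d2],o2-o1,rcond=None)[0]
    a=o1+t[0]*d1;b=o2+t[1]*d2
    return (a+b)/2,np.linalg.norm(a-b)
E
python3 - <<'E'
from h import *
np.set_printoptions(precision=3,suppress=True)
snapshot("scene");snapshot("side")
for n in("tin","scale","pan_floor","needle_tip","zero_mark","tare_grip","oil","mill","salt_jar"):
    a=mark_of("scene",n);b=mark_of("side",n)
    if a and b: print(n,np.array(a[0]["at"]),np.array(b[0]["at"]),*tri(a[0]["at"],b[0]["at"]))
A=cut_out("scene","potato1");B=cut_out("side","potato1")
for L,c in((A,"scene"),(B,"side")):
    for r in L: print(c,round(r["score"],2),np.array(r["at"]),r["region"].sum(),onz(c,r["at"],.03))
for a in A:
  for b in B:
    X,e=tri(a["at"],b["at"])
    if e<.006: print(np.array(a["at"]),np.array(b["at"]),X,e)
s=cv2.imread("pics/a.png");d=cv2.imread("pics/b.png")
o=np.vstack([np.hstack([cv2.resize(s[170:310,140:280],(400,400)),cv2.resize(s[170:310,290:430],(400,400))]),])
cv2.imwrite("pics/c.png",o)
E
```

```text
tin [210.1 226.8] [302.3 264.3] [ 0.523 -0.195 -0.003] 0.012901812419958296
scale [337.1 235.3] [286.  183.2] [0.532 0.198 0.012] 0.004146072567589827
pan_floor [350.7 202.9] [263.6 166.4] [0.455 0.229 0.077] 0.0006278986560127724
zero_mark [318.7 250.6] [314.6 180. ] [0.619 0.139 0.063] 0.009067583260210156
tare_grip [332.7 253.8] [319.1 169.5] [0.639 0.177 0.082] 0.01753143762439441
oil [446.7 214.8] [244.5 141.4] [ 0.413  0.545 -0.015] 0.007604858937612965
mill [115.1 189.8] [291.4 367.6] [ 0.424 -0.53  -0.003] 0.007622542990924786
salt_jar [274.2 306.9] [361.1 211.1] [ 0.767  0.027 -0.013] 0.004542626382938614
scene 0.87 [412.3 252.5] 285 [0.582 0.418 0.03 ]
scene 0.86 [200.9 236.3] 313 [ 0.582 -0.214  0.03 ]
scene 0.85 [349.4 213.4] 298 [0.464 0.231 0.03 ]
scene 0.83 [211.9 223.6] 298 [ 0.536 -0.187  0.03 ]
scene 0.81 [197.6 149.4] 233 [ 0.26  -0.278  0.03 ]
scene 0.71 [223.8 164.9] 128 [ 0.315 -0.181  0.03 ]
scene 0.7 [221.2 240.7] 271 [ 0.591 -0.15   0.03 ]
scene 0.7 [363.3 198.5] 308 [0.407 0.274 0.03 ]
scene 0.57 [223.5 208.5] 275 [ 0.479 -0.159  0.03 ]
scene 0.53 [200.7 208
[... 582 characters left out ...]
ide 0.52 [322.4 246.2] 230 [ 0.588 -0.157  0.03 ]
[412.3 252.5] [278.8 162.5] [ 0.537  0.44  -0.063] 0.0018395246745269486
[412.3 252.5] [289.8 147.2] [0.579 0.419 0.021] 0.004049374152542848
[197.6 149.4] [217.3 290.4] [ 0.259 -0.277  0.03 ] 0.0018789174494159115
[197.6 149.4] [232.3 264.8] [ 0.311 -0.257  0.103] 0.004883236982035562
[223.8 164.9] [217.3 290.4] [ 0.253 -0.199 -0.06 ] 0.0008184338928504304
[223.8 164.9] [232.3 264.8] [ 0.309 -0.182  0.024] 0.004113629627413931
[221.2 240.7] [322.4 246.2] [ 0.589 -0.151  0.024] 0.0004912994117130085
[223.5 208.5] [287.9 250.9] [ 0.48  -0.159  0.031] 0.0003085764769058671
[200.7 208.5] [291.7 269.2] [ 0.481 -0.231  0.025] 0.0033328171088134236
```

View pics/c.png

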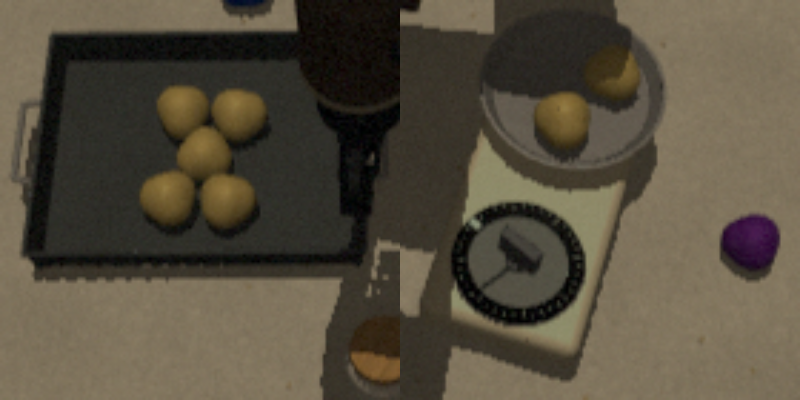

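>>> {"name": "carry_out", "arguments": {"motion": [{"fingers": -1,"x": -0.95,"y": -0.65},{"fingers": -1,"x": -0.95,"y": -0.65},{"fingers": -1,"x": -0.95,"y": -0.65},{"fingers": -1,"x": -0.95,"y": -0.65},{"fingers": -1,"x": -0.95,"y": -0.65},{"fingers": -1,"x": -0.9,"y": -0.6},{"fingers": -1},{"fingers": -1},{"fingers": -1}]}}

```text
invalid input at $.motion[0]: expected keys fingers, x, y, z, rx, ry, rz
```

Run:
```python
from h import *
np.set_printoptions(precision=3,suppress=True)
print(state()["time"],state()["ee_pos"]); M=K("wrist")
w=snapshot("wrist");cv2.imwrite("pics/d.png",w)
print("tin",[onz("wrist",r["at"],0,M) for r in mark_of("wrist","tin")])
for r in mark_of("wrist","potato1"): print(round(r["score"],2),np.array(r["at"]),onz("wrist",r["at"],.03,M))
for r in cut_out("wrist","potato1"): print("cut",np.array(r["at"]),r["region"].sum(),onz("wrist",r["at"],.03,M))
```

```text
1.2 [0.65  0.    0.304]
tin [array([ 0.524, -0.194,  0.   ])]
0.76 [ 34.1 311.3] [ 0.307 -0.175  0.03 ]
0.75 [200.8 321.4] [ 0.534 -0.191  0.03 ]
0.75 [239.3 298.8] [ 0.588 -0.155  0.03 ]
0.68 [242.  336.4] [ 0.59  -0.215  0.03 ]
cut [238.8 332.6] 751 [ 0.585 -0.209  0.03 ]
cut [201.2 322.1] 1269 [ 0.534 -0.192  0.03 ]
cut [236.1 299.6] 1509 [ 0.584 -0.157  0.03 ]
cut [ 31.5 306.4] 1405 [ 0.305 -0.167  0.03 ]
```

View pics/d.png

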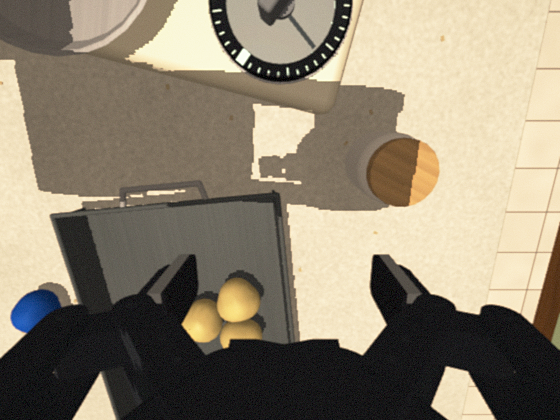

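>>> {"name": "carry_out", "arguments": {"motion": [{"fingers": -1,"x": -1,"y": -0.4,"z": 0,"rx": 0,"ry": 0,"rz": 0},{"fingers": -1,"x": -1,"y": -0.4,"z": 0,"rx": 0,"ry": 0,"rz": 0},{"fingers": -1,"x": -1,"y": -0.4,"z": 0,"rx": 0,"ry": 0,"rz": 0},{"fingers": -1,"x": -1,"y": -0.4,"z": 0,"rx": 0,"ry": 0,"rz": 0},{"fingers": -1,"x": -1,"y": -0.4,"z": 0,"rx": 0,"ry": 0,"rz": 0},{"fingers": -1,"x": -1,"y": -0.4,"z": 0,"rx": 0,"ry": 0,"rz": 0},{"fingers": -1,"x": -1,"y": -0.4,"z": 0,"rx": 0,"ry": 0,"rz": 0},{"fingers": -1,"x": -1,"y": -0.4,"z": 0,"rx": 0,"ry": 0,"rz": 0},{"fingers": -1,"x": -1,"y": -0.4,"z": 0,"rx": 0,"ry": 0,"rz": 0},{"fingers": -1,"x": -1,"y": -0.4,"z": 0,"rx": 0,"ry": 0,"rz": 0},{"fingers": -1,"x": 0,"y": 0,"z": 0,"rx": 0,"ry": 0,"rz": 0},{"fingers": -1,"x": 0,"y": 0,"z": 0,"rx": 0,"ry": 0,"rz": 0}]}}

```text
time: 2.6
ee_pos: [0.5297, -0.3005, 0.3039]
tcp_rot: [0.708, 0.707, 0.0, -0.0]
wrist_force: [-0.5, 0.3, -1.5]
grip_width: 0.999
grip_force: 0.0
```

```bash
cat > look.py <<'E'
from h import *
import sys
np.set_printoptions(precision=3,suppress=True)
s=state();print(s["time"],s["ee_pos"],s["tcp_rot"]); M=K("wrist")
w=snapshot("wrist");cv2.imwrite("pics/%s.png"%sys.argv[1],w)
z=float(sys.argv[2])
for r in mark_of("wrist","tin"): print("tin",onz("wrist",r["at"],0,M))
for r in cut_out("wrist","potato1"):
    g=r["region"];c=w[g].mean(0)
    (x,y),R=cv2.minEnclosingCircle(np.argwhere(g)[:,::-1].astype(np.float32))
    print("cut",np.array(r["at"]),g.sum(),"bgr",c.astype(int),onz("wrist",r["at"],z,M),"circ",onz("wrist",(x,y),z,M),R)
for r in mark_of("wrist","potato1"): print("mark",np.array(r["at"]),onz("wrist",r["at"],z,M))
E
python3 look.py e .03
```

```text
2.6 [ 0.53  -0.3    0.304] [ 0.708  0.707  0.    -0.   ]
cut [81.7 77.5] 2826 bgr [141  74  33] [ 0.308 -0.18   0.03 ] circ [ 0.31 -0.18  0.03] 34.124107360839844
cut [ 58.3 166.6] 2269 bgr [  7  98 209] [ 0.261 -0.277  0.03 ] circ [ 0.26  -0.278  0.03 ] 30.41661834716797
cut [337.   53.4] 2649 bgr [ 69 117 143] [ 0.586 -0.157  0.03 ] circ [ 0.582 -0.158  0.03 ] 31.89445686340332
cut [333.6 113.5] 2187 bgr [ 74 127 154] [ 0.585 -0.218  0.03 ] circ [ 0.588 -0.221  0.03 ] 27.791683197021484
cut [243.3 118.4] 2169 bgr [ 72 123 150] [ 0.483 -0.223  0.03 ] circ [ 0.481 -0.222  0.03 ] 27.576337814331055
cut [234.2  54. ] 2592 bgr [ 59 100 123] [ 0.475 -0.157  0.03 ] circ [ 0.477 -0.161  0.03 ] 31.694211959838867
cut [287.5  87.2] 2431 bgr [103 178 211] [ 0.533 -0.191  0.03 ] circ [ 0.534 -0.191  0.03 ] 29.322315216064453
mark [ 58.1 168.3] [ 0.261 -0.279  0.03 ]
mark [83.  76.5] [ 0.309 -0.179  0.03 ]
mark [238.2  54.4] [ 0.48  -0.158  0.03 ]
mark [336.4 116.8] [ 0.588 -0.222  0.03 ]
mark [245.5 121.1] [ 0.485 -0.226  0.03 ]
mark [337.3  54.6] [ 0.586 -0.158  0.03 ]
mark [286.2  87.9] [ 0.531 -0.191  0.03 ]
```

View pics/e.png

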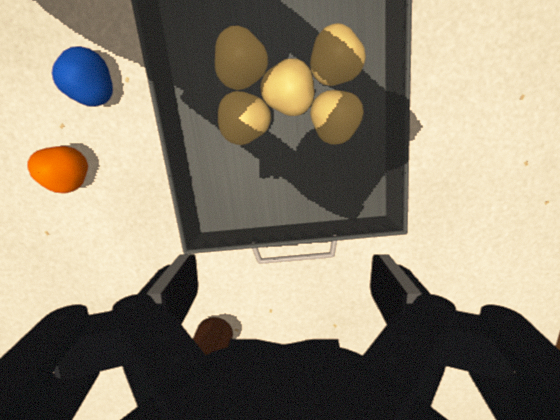

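Run:
```python
from h import *
np.set_printoptions(precision=4,suppress=True)
M=K("wrist")
a,b=[onz("wrist",p,.047,M) for p in((187,252),(407,234))]
m,f=M; R=m["R"];m2=dict(m);m2["t"]=m["t"]-R@np.array([.12,.3005,0])
c,d=[onz("wrist",p,.047,(m2,f)) for p in((54,213),(279,194))]
print(a,b,c,d);P=np.array([a,b,c,d])
print("centre",P.mean(0),np.linalg.norm(b-a),np.linalg.norm(c-a),np.linalg.norm(d-b))
print("yaw short",np.arctan2(*(b-a)[1::-1]),np.arctan2(*(d-c)[1::-1]),"long",np.arctan2(*(c-a)[1::-1])-np.pi/2,np.arctan2(*(d-b)[1::-1])-np.pi/2)
```

```text
[ 0.4106 -0.3785  0.047 ] [ 0.6767 -0.3551  0.047 ] [ 0.3786 -0.0283  0.047 ] [ 0.6433 -0.0055  0.047 ]
centre [ 0.5273 -0.1919  0.047 ] 0.267160113057107 0.3516388514933929 0.35123947950551243
yaw short 0.087780391740123 0.08624718196580453 long 0.09099230348491316 0.09523895942122129
```

>>> {"name": "carry_out", "arguments": {"motion": [{"fingers": -1,"x": 0.84,"y": 0.64,"z": 0.8,"rx": 0,"ry": 0,"rz": 0},{"fingers": -1,"x": 0.84,"y": 0.64,"z": 0.8,"rx": 0,"ry": 0,"rz": 0},{"fingers": -1,"x": 0.84,"y": 0.64,"z": 0.8,"rx": 0,"ry": 0,"rz": 0},{"fingers": -1,"x": 0,"y": 0,"z": 0.8,"rx": 0,"ry": 0,"rz": -0.09},{"fingers": -1,"x": 0,"y": 0,"z": 0.8,"rx": 0,"ry": 0,"rz": -0.09},{"fingers": -1,"x": 0,"y": 0,"z": 0.8,"rx": 0,"ry": 0,"rz": -0.09},{"fingers": -1,"x": 0,"y": 0,"z": 0.9,"rx": 0,"ry": 0,"rz": 0},{"fingers": -1,"x": 0,"y": 0,"z": 0.9,"rx": 0,"ry": 0,"rz": 0},{"fingers": -1,"x": 0,"y": 0,"z": 0.9,"rx": 0,"ry": 0,"rz": 0},{"fingers": -1,"x": 0,"y": 0,"z": 0,"rx": 0,"ry": 0,"rz": 0},{"fingers": -1,"x": 0,"y": 0,"z": 0,"rx": 0,"ry": 0,"rz": 0}]}}

```text
time: 3.9
ee_pos: [0.5878, -0.2238, 0.0791]
tcp_rot: [0.55, 0.835, -0.0, -0.0]
wrist_force: [0.8, 0.5, 0.5]
grip_width: 0.999
grip_force: 0.0
```

>>> {"name": "carry_out", "arguments": {"motion": [{"fingers": 1,"x": 0,"y": 0,"z": 0,"rx": 0,"ry": 0,"rz": 0},{"fingers": 1,"x": 0,"y": 0,"z": 0,"rx": 0,"ry": 0,"rz": 0},{"fingers": 1,"x": 0,"y": 0,"z": 0,"rx": 0,"ry": 0,"rz": 0},{"fingers": 1,"x": 0,"y": 0,"z": 0,"rx": 0,"ry": 0,"rz": 0},{"fingers": 1,"x": 0,"y": 0,"z": 0,"rx": 0,"ry": 0,"rz": 0},{"fingers": 1,"x": 0,"y": 0,"z": 0,"rx": 0,"ry": 0,"rz": 0}]}}

```text
time: 4.5
ee_pos: [0.5882, -0.2249, 0.0809]
tcp_rot: [0.55, 0.835, 0.0, 0.001]
wrist_force: [-4.4, 0.0, 14.0]
grip_width: 0.655
grip_force: 60.4
```

>>> {"name": "carry_out", "arguments": {"motion": [{"fingers": 1,"x": 0,"y": 0,"z": -0.8,"rx": 0,"ry": 0,"rz": 0},{"fingers": 1,"x": 0,"y": 0,"z": -1,"rx": 0,"ry": 0,"rz": 0},{"fingers": 1,"x": 0,"y": 0,"z": 0,"rx": 0,"ry": 0,"rz": 0.09},{"fingers": 1,"x": 0,"y": 0,"z": 0,"rx": 0,"ry": 0,"rz": 0.09},{"fingers": 1,"x": 0,"y": 0,"z": 0,"rx": 0,"ry": 0,"rz": 0.09},{"fingers": 1,"x": -0.73,"y": 0.08,"z": 0,"rx": 0,"ry": 0,"rz": 0},{"fingers": 1,"x": -0.73,"y": 0.08,"z": 0,"rx": 0,"ry": 0,"rz": 0},{"fingers": 1,"x": -0.73,"y": 0.08,"z": 0,"rx": 0,"ry": 0,"rz": 0},{"fingers": 1,"x": 0,"y": 0,"z": 0.8,"rx": 0,"ry": 0,"rz": 0},{"fingers": 1,"x": 0,"y": 0,"z": 0.85,"rx": 0,"ry": 0,"rz": 0},{"fingers": 1,"x": 0,"y": 0,"z": 0,"rx": 0,"ry": 0,"rz": 0},{"fingers": 1,"x": 0,"y": 0,"z": 0,"rx": 0,"ry": 0,"rz": 0}]}}

```text
time: 5.7
ee_pos: [0.5946, -0.2912, 0.0832]
tcp_rot: [0.707, 0.707, -0.0, -0.0]
wrist_force: [-0.7, 0.1, -0.9]
grip_width: 0.65
grip_force: 67.1
```

>>> {"name": "carry_out", "arguments": {"motion": [{"fingers": 0,"x": 0,"y": 0,"z": 0,"rx": 0,"ry": 0,"rz": 0},{"fingers": -0.3,"x": 0,"y": 0,"z": 0,"rx": 0,"ry": 0,"rz": 0},{"fingers": -0.6,"x": 0,"y": 0,"z": 0,"rx": 0,"ry": 0,"rz": 0},{"fingers": -0.6,"x": 0,"y": 0,"z": 0,"rx": 0,"ry": 0,"rz": 0},{"fingers": -0.6,"x": 0,"y": 0,"z": 0,"rx": 0,"ry": 0,"rz": 0}]}}

```text
time: 6.2
ee_pos: [0.595, -0.2901, 0.0837]
tcp_rot: [0.707, 0.707, 0.0, 0.0]
wrist_force: [-0.9, -0.0, 0.1]
grip_width: 0.804
grip_force: 0.0
```

>>> {"name": "carry_out", "arguments": {"motion": [{"fingers": -0.6,"x": 0,"y": 0,"z": -0.8,"rx": 0,"ry": 0,"rz": 0},{"fingers": -0.6,"x": 0,"y": 0,"z": -0.8,"rx": 0,"ry": 0,"rz": 0},{"fingers": -1,"x": 0,"y": 0,"z": -0.8,"rx": 0,"ry": 0,"rz": 0},{"fingers": -1,"x": 0.91,"y": -0.05,"z": 0,"rx": 0,"ry": 0,"rz": 0},{"fingers": -1,"x": 0.91,"y": -0.05,"z": 0,"rx": 0,"ry": 0,"rz": 0},{"fingers": -1,"x": 0.91,"y": -0.05,"z": 0,"rx": 0,"ry": 0,"rz": 0},{"fingers": -1,"x": 0.91,"y": -0.05,"z": 0,"rx": 0,"ry": 0,"rz": 0},{"fingers": -1,"x": 0.91,"y": -0.05,"z": 0,"rx": 0,"ry": 0,"rz": 0},{"fingers": -1,"x": 0,"y": 0,"z": 0,"rx": 0,"ry": 0,"rz": 0.09},{"fingers": -1,"x": 0,"y": 0,"z": 0,"rx": 0,"ry": 0,"rz": 0.09},{"fingers": -1,"x": 0,"y": 0,"z": 0,"rx": 0,"ry": 0,"rz": 0.09}]}}

```text
time: 7.3
ee_pos: [0.5874, -0.1532, 0.1556]
tcp_rot: [0.836, 0.548, 0.0, 0.0]
wrist_force: [-0.2, 0.2, -0.3]
grip_width: 1.0
grip_force: 0.0
```

>>> {"name": "carry_out", "arguments": {"motion": [{"fingers": -1,"x": 0,"y": 0,"z": 0.82,"rx": 0,"ry": 0,"rz": 0},{"fingers": -1,"x": 0,"y": 0,"z": 0.82,"rx": 0,"ry": 0,"rz": 0},{"fingers": -1,"x": 0,"y": 0,"z": 0.82,"rx": 0,"ry": 0,"rz": 0},{"fingers": -1,"x": 0,"y": 0,"z": 0,"rx": 0,"ry": 0,"rz": 0},{"fingers": 1,"x": 0,"y": 0,"z": 0,"rx": 0,"ry": 0,"rz": 0},{"fingers": 1,"x": 0,"y": 0,"z": 0,"rx": 0,"ry": 0,"rz": 0},{"fingers": 1,"x": 0,"y": 0,"z": 0,"rx": 0,"ry": 0,"rz": 0},{"fingers": 1,"x": 0,"y": 0,"z": 0,"rx": 0,"ry": 0,"rz": 0},{"fingers": 1,"x": 0,"y": 0,"z": 0,"rx": 0,"ry": 0,"rz": 0},{"fingers": 1,"x": 0,"y": 0,"z": 0,"rx": 0,"ry": 0,"rz": 0}]}}

```text
time: 8.3
ee_pos: [0.5879, -0.1537, 0.0835]
tcp_rot: [0.835, 0.55, 0.001, 0.001]
wrist_force: [-2.0, 2.0, 8.2]
grip_width: 0.665
grip_force: 61.8
```

>>> {"name": "carry_out", "arguments": {"motion": [{"fingers": 1,"x": 0,"y": 0,"z": -0.8,"rx": 0,"ry": 0,"rz": 0},{"fingers": 1,"x": 0,"y": 0,"z": -1,"rx": 0,"ry": 0,"rz": 0},{"fingers": 1,"x": 0,"y": 0,"z": 0,"rx": 0,"ry": 0,"rz": -0.09},{"fingers": 1,"x": 0,"y": 0,"z": 0,"rx": 0,"ry": 0,"rz": -0.09},{"fingers": 1,"x": 0,"y": 0,"z": 0,"rx": 0,"ry": 0,"rz": -0.09},{"fingers": 1,"x": 0.73,"y": -0.11,"z": 0,"rx": 0,"ry": 0,"rz": 0},{"fingers": 1,"x": 0.73,"y": -0.11,"z": 0,"rx": 0,"ry": 0,"rz": 0},{"fingers": 1,"x": 0.73,"y": -0.11,"z": 0,"rx": 0,"ry": 0,"rz": 0},{"fingers": 1,"x": 0,"y": 0,"z": 0.8,"rx": 0,"ry": 0,"rz": 0},{"fingers": 1,"x": 0,"y": 0,"z": 0.95,"rx": 0,"ry": 0,"rz": 0},{"fingers": 1,"x": 0,"y": 0,"z": 0,"rx": 0,"ry": 0,"rz": 0},{"fingers": 1,"x": 0,"y": 0,"z": 0,"rx": 0,"ry": 0,"rz": 0}]}}

```text
time: 9.5
ee_pos: [0.5775, -0.0879, 0.0839]
tcp_rot: [0.707, 0.707, -0.0, -0.0]
wrist_force: [0.5, 0.6, -0.9]
grip_width: 0.661
grip_force: 64.1
```

>>> {"name": "carry_out", "arguments": {"motion": [{"fingers": 0,"x": 0,"y": 0,"z": 0,"rx": 0,"ry": 0,"rz": 0},{"fingers": -0.3,"x": 0,"y": 0,"z": 0,"rx": 0,"ry": 0,"rz": 0},{"fingers": -0.6,"x": 0,"y": 0,"z": 0,"rx": 0,"ry": 0,"rz": 0},{"fingers": -0.6,"x": 0,"y": 0,"z": 0,"rx": 0,"ry": 0,"rz": 0},{"fingers": -0.6,"x": 0,"y": 0,"z": -0.8,"rx": 0,"ry": 0,"rz": 0},{"fingers": -0.6,"x": 0,"y": 0,"z": -0.8,"rx": 0,"ry": 0,"rz": 0},{"fingers": -1,"x": 0,"y": 0,"z": -0.8,"rx": 0,"ry": 0,"rz": 0},{"fingers": -1,"x": -0.54,"y": -0.83,"z": 0,"rx": 0,"ry": 0,"rz": 0},{"fingers": -1,"x": -0.54,"y": -0.83,"z": 0,"rx": 0,"ry": 0,"rz": 0},{"fingers": -1,"x": -0.54,"y": -0.83,"z": 0,"rx": 0,"ry": 0,"rz": 0},{"fingers": -1,"x": -0.54,"y": -0.83,"z": 0,"rx": 0,"ry": 0,"rz": 0},{"fingers": -1,"x": 0,"y": 0,"z": 0,"rx": 0,"ry": 0,"rz": -0.09}]}}

```text
time: 10.7
ee_pos: [0.4748, -0.1537, 0.1552]
tcp_rot: [0.658, 0.753, -0.0, -0.001]
wrist_force: [1.4, 0.9, 0.2]
grip_width: 0.996
grip_force: 0.0
```

>>> {"name": "carry_out", "arguments": {"motion": [{"fingers": -1,"x": 0,"y": 0,"z": 0,"rx": 0,"ry": 0,"rz": -0.09},{"fingers": -1,"x": 0,"y": 0,"z": 0,"rx": 0,"ry": 0,"rz": -0.09},{"fingers": -1,"x": 0,"y": 0,"z": 0.8,"rx": 0,"ry": 0,"rz": 0},{"fingers": -1,"x": 0,"y": 0,"z": 0.82,"rx": 0,"ry": 0,"rz": 0},{"fingers": -1,"x": 0,"y": 0,"z": 0.8,"rx": 0,"ry": 0,"rz": 0},{"fingers": -1,"x": 0,"y": 0,"z": 0,"rx": 0,"ry": 0,"rz": 0},{"fingers": 1,"x": 0,"y": 0,"z": 0,"rx": 0,"ry": 0,"rz": 0},{"fingers": 1,"x": 0,"y": 0,"z": 0,"rx": 0,"ry": 0,"rz": 0},{"fingers": 1,"x": 0,"y": 0,"z": 0,"rx": 0,"ry": 0,"rz": 0},{"fingers": 1,"x": 0,"y": 0,"z": 0,"rx": 0,"ry": 0,"rz": 0},{"fingers": 1,"x": 0,"y": 0,"z": 0,"rx": 0,"ry": 0,"rz": 0},{"fingers": 1,"x": 0,"y": 0,"z": 0,"rx": 0,"ry": 0,"rz": 0}]}}

```text
time: 11.9
ee_pos: [0.4785, -0.1529, 0.0842]
tcp_rot: [0.55, 0.835, 0.0, 0.001]
wrist_force: [-1.8, 1.3, 12.1]
grip_width: 0.654
grip_force: 60.7
```

>>> {"name": "carry_out", "arguments": {"motion": [{"fingers": 1,"x": 0,"y": 0,"z": -0.8,"rx": 0,"ry": 0,"rz": 0},{"fingers": 1,"x": 0,"y": 0,"z": -1,"rx": 0,"ry": 0,"rz": 0},{"fingers": 1,"x": 0,"y": 0,"z": 0,"rx": 0,"ry": 0,"rz": 0.09},{"fingers": 1,"x": 0,"y": 0,"z": 0,"rx": 0,"ry": 0,"rz": 0.09},{"fingers": 1,"x": 0,"y": 0,"z": 0,"rx": 0,"ry": 0,"rz": 0.09},{"fingers": 1,"x": 0.62,"y": -0.23,"z": 0,"rx": 0,"ry": 0,"rz": 0},{"fingers": 1,"x": 0.62,"y": -0.23,"z": 0,"rx": 0,"ry": 0,"rz": 0},{"fingers": 1,"x": 0.62,"y": -0.23,"z": 0,"rx": 0,"ry": 0,"rz": 0},{"fingers": 1,"x": 0,"y": 0,"z": 0.8,"rx": 0,"ry": 0,"rz": 0},{"fingers": 1,"x": 0,"y": 0,"z": 0.95,"rx": 0,"ry": 0,"rz": 0},{"fingers": 1,"x": 0,"y": 0,"z": 0,"rx": 0,"ry": 0,"rz": 0},{"fingers": 1,"x": 0,"y": 0,"z": 0,"rx": 0,"ry": 0,"rz": 0}]}}

```text
time: 13.1
ee_pos: [0.4571, -0.0969, 0.0848]
tcp_rot: [0.707, 0.707, -0.0, -0.0]
wrist_force: [-0.3, -0.1, -0.8]
grip_width: 0.647
grip_force: 63.6
```

>>> {"name": "carry_out", "arguments": {"motion": [{"fingers": 0,"x": 0,"y": 0,"z": 0,"rx": 0,"ry": 0,"rz": 0},{"fingers": -0.3,"x": 0,"y": 0,"z": 0,"rx": 0,"ry": 0,"rz": 0},{"fingers": -0.6,"x": 0,"y": 0,"z": 0,"rx": 0,"ry": 0,"rz": 0},{"fingers": -0.6,"x": 0,"y": 0,"z": 0,"rx": 0,"ry": 0,"rz": 0},{"fingers": -0.6,"x": 0,"y": 0,"z": -0.8,"rx": 0,"ry": 0,"rz": 0},{"fingers": -0.6,"x": 0,"y": 0,"z": -0.8,"rx": 0,"ry": 0,"rz": 0},{"fingers": -1,"x": 0,"y": 0,"z": -0.8,"rx": 0,"ry": 0,"rz": 0},{"fingers": -1,"x": -0.88,"y": 0.18,"z": 0,"rx": 0,"ry": 0,"rz": 0},{"fingers": -1,"x": -0.88,"y": 0.18,"z": 0,"rx": 0,"ry": 0,"rz": 0},{"fingers": -1,"x": -0.88,"y": 0.18,"z": 0,"rx": 0,"ry": 0,"rz": 0},{"fingers": -1,"x": -0.88,"y": 0.18,"z": 0,"rx": 0,"ry": 0,"rz": 0},{"fingers": -1,"x": -0.88,"y": 0.18,"z": 0,"rx": 0,"ry": 0,"rz": 0}]}}

```text
time: 14.3
ee_pos: [0.4841, -0.23, 0.1562]
tcp_rot: [0.707, 0.707, 0.0, 0.0]
wrist_force: [0.7, -0.2, -0.3]
grip_width: 1.002
grip_force: 0.0
```

>>> {"name": "carry_out", "arguments": {"motion": [{"fingers": -1,"x": 0,"y": 0,"z": 0,"rx": 0,"ry": 0,"rz": 0.09},{"fingers": -1,"x": 0,"y": 0,"z": 0,"rx": 0,"ry": 0,"rz": 0.09},{"fingers": -1,"x": 0,"y": 0,"z": 0,"rx": 0,"ry": 0,"rz": 0.09},{"fingers": -1,"x": 0,"y": 0,"z": 0.82,"rx": 0,"ry": 0,"rz": 0},{"fingers": -1,"x": 0,"y": 0,"z": 0.83,"rx": 0,"ry": 0,"rz": 0},{"fingers": -1,"x": 0,"y": 0,"z": 0.82,"rx": 0,"ry": 0,"rz": 0},{"fingers": -1,"x": 0,"y": 0,"z": 0,"rx": 0,"ry": 0,"rz": 0},{"fingers": 1,"x": 0,"y": 0,"z": 0,"rx": 0,"ry": 0,"rz": 0},{"fingers": 1,"x": 0,"y": 0,"z": 0,"rx": 0,"ry": 0,"rz": 0},{"fingers": 1,"x": 0,"y": 0,"z": 0,"rx": 0,"ry": 0,"rz": 0},{"fingers": 1,"x": 0,"y": 0,"z": 0,"rx": 0,"ry": 0,"rz": 0},{"fingers": 1,"x": 0,"y": 0,"z": 0,"rx": 0,"ry": 0,"rz": 0}]}}

```text
time: 15.5
ee_pos: [0.4847, -0.2292, 0.0836]
tcp_rot: [0.835, 0.55, 0.0, 0.001]
wrist_force: [-1.8, 0.8, 7.6]
grip_width: 0.668
grip_force: 62.0
```

>>> {"name": "carry_out", "arguments": {"motion": [{"fingers": 1,"x": 0,"y": 0,"z": -0.8,"rx": 0,"ry": 0,"rz": 0},{"fingers": 1,"x": 0,"y": 0,"z": -1,"rx": 0,"ry": 0,"rz": 0},{"fingers": 1,"x": 0,"y": 0,"z": 0,"rx": 0,"ry": 0,"rz": -0.09},{"fingers": 1,"x": 0,"y": 0,"z": 0,"rx": 0,"ry": 0,"rz": -0.09},{"fingers": 1,"x": 0,"y": 0,"z": 0,"rx": 0,"ry": 0,"rz": -0.09},{"fingers": 1,"x": -0.75,"y": -0.1,"z": 0,"rx": 0,"ry": 0,"rz": 0},{"fingers": 1,"x": -0.75,"y": -0.1,"z": 0,"rx": 0,"ry": 0,"rz": 0},{"fingers": 1,"x": -0.75,"y": -0.1,"z": 0,"rx": 0,"ry": 0,"rz": 0},{"fingers": 1,"x": 0,"y": 0,"z": 0.8,"rx": 0,"ry": 0,"rz": 0},{"fingers": 1,"x": 0,"y": 0,"z": 0.95,"rx": 0,"ry": 0,"rz": 0},{"fingers": 1,"x": 0,"y": 0,"z": 0,"rx": 0,"ry": 0,"rz": 0},{"fingers": 1,"x": 0,"y": 0,"z": 0,"rx": 0,"ry": 0,"rz": 0}]}}

```text
time: 16.7
ee_pos: [0.4751, -0.2964, 0.0843]
tcp_rot: [0.707, 0.707, -0.0, -0.0]
wrist_force: [-0.1, 0.1, -0.2]
grip_width: 0.669
grip_force: 72.0
```

>>> {"name": "carry_out", "arguments": {"motion": [{"fingers": 0,"x": 0,"y": 0,"z": 0,"rx": 0,"ry": 0,"rz": 0},{"fingers": -0.3,"x": 0,"y": 0,"z": 0,"rx": 0,"ry": 0,"rz": 0},{"fingers": -0.6,"x": 0,"y": 0,"z": 0,"rx": 0,"ry": 0,"rz": 0},{"fingers": -0.6,"x": 0,"y": 0,"z": 0,"rx": 0,"ry": 0,"rz": 0},{"fingers": -0.6,"x": 0,"y": 0,"z": -1,"rx": 0,"ry": 0,"rz": 0},{"fingers": -0.6,"x": 0,"y": 0,"z": -1,"rx": 0,"ry": 0,"rz": 0},{"fingers": -1,"x": 0,"y": 0,"z": -1,"rx": 0,"ry": 0,"rz": 0},{"fingers": -1,"x": 0.8,"y": 0.06,"z": -1,"rx": 0,"ry": 0,"rz": 0},{"fingers": -1,"x": 0.8,"y": 0.06,"z": -1,"rx": 0,"ry": 0,"rz": 0},{"fingers": -1,"x": 0.8,"y": 0.06,"z": -1,"rx": 0,"ry": 0,"rz": 0},{"fingers": -1,"x": 0.8,"y": 0.06,"z": -1,"rx": 0,"ry": 0,"rz": 0},{"fingers": -1,"x": 0.8,"y": 0.06,"z": -1,"rx": 0,"ry": 0,"rz": 0}]}}

```text
time: 17.9
ee_pos: [0.4838, -0.1753, 0.3249]
tcp_rot: [0.707, 0.707, 0.0, 0.0]
wrist_force: [-0.7, -0.4, 0.7]
grip_width: 0.999
grip_force: 0.0
```

>>> {"name": "carry_out", "arguments": {"motion": [{"fingers": -1,"x": 1,"y": 0.06,"z": 0,"rx": 0,"ry": 0,"rz": 0},{"fingers": -1,"x": 1,"y": 0.06,"z": 0,"rx": 0,"ry": 0,"rz": 0},{"fingers": -1,"x": 1,"y": 0.06,"z": 0,"rx": 0,"ry": 0,"rz": 0},{"fingers": -1,"x": 1,"y": 0.06,"z": 0,"rx": 0,"ry": 0,"rz": 0},{"fingers": -1,"x": 1,"y": 0.06,"z": 0,"rx": 0,"ry": 0,"rz": 0},{"fingers": -1,"x": 1,"y": 0.06,"z": 0,"rx": 0,"ry": 0,"rz": 0},{"fingers": -1,"x": 1,"y": 0.06,"z": 0,"rx": 0,"ry": 0,"rz": 0},{"fingers": -1,"x": 1,"y": 0.06,"z": 0,"rx": 0,"ry": 0,"rz": 0},{"fingers": -1,"x": 0.4,"y": 0.06,"z": 0,"rx": 0,"ry": 0,"rz": 0},{"fingers": -1,"x": 0,"y": 0,"z": 0,"rx": 0,"ry": 0,"rz": 0},{"fingers": -1,"x": 0,"y": 0,"z": 0,"rx": 0,"ry": 0,"rz": 0}]}}

```text
time: 19.0
ee_pos: [0.5002, 0.0752, 0.3234]
tcp_rot: [0.707, 0.707, -0.0, 0.0]
wrist_force: [0.7, -0.0, 0.3]
grip_width: 1.001
grip_force: 0.0
```

```bash
python3 look.py f .109
python3 - <<'E'
from h import *
np.set_printoptions(precision=4,suppress=True)
M=K("wrist")
for n,z in(("pan_floor",.082),("tare_grip",.096),("needle_tip",.065),("zero_mark",.066)):
    for r in mark_of("wrist",n)[:2]: print(n,r["score"],np.array(r["at"]),onz("wrist",r["at"],z,M))
E
```

```text
19.0 [0.5   0.075 0.323] [ 0.707  0.707 -0.     0.   ]
cut [250.2 302.7] 1332 bgr [ 99 169 202] [ 0.461 -0.047  0.109] circ [ 0.462 -0.052  0.109] 21.859914779663086
cut [125.6 399.2] 480 bgr [  6 101 217] [ 0.301 -0.184  0.109] circ [ 0.298 -0.186  0.109] 16.37843894958496
cut [220.6   6.1] 715 bgr [ 77 131 161] [0.445 0.242 0.109] circ [0.442 0.246 0.109] 25.519699096679688
cut [336.7 296.8] 1334 bgr [100 173 206] [ 0.558 -0.039  0.109] circ [ 0.557 -0.04   0.109] 21.548789978027344
cut [284.2  40.3] 3892 bgr [105 181 217] [0.499 0.216 0.109] circ [0.5   0.214 0.109] 37.63808822631836
cut [300.2 338.9] 120 bgr [49 81 99] [ 0.518 -0.095  0.109] circ [ 0.52  -0.095  0.109] 12.369417190551758
mark [253.5 304.8] [ 0.465 -0.05   0.109]
mark [132.9 397.6] [ 0.311 -0.182  0.109]
mark [335.6 295.4] [ 0.556 -0.038  0.109]
mark [305.1 351.7] [ 0.524 -0.113  0.109]
pan_floor 0.7 [239.4  36.6] [0.4566 0.2256 0.082 ]
tare_grip 0.98 [437.6  87. ] [0.6456 0.1786 0.096 ]
needle_tip 0.72 [285.2  40.1] [0.5005 0.2269 0.065 ]
zero_mark 0.57 [390.6 124.6] [0.6148 0.1445 0.066 ]
```

View pics/f.png

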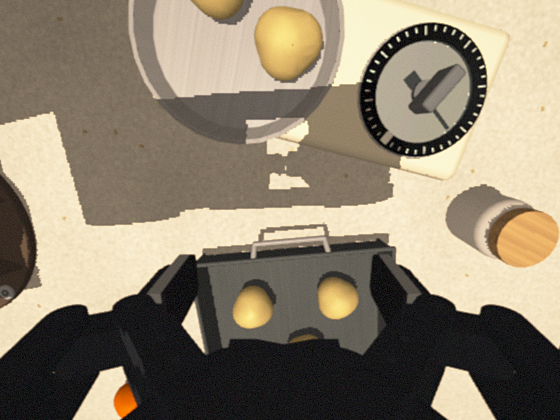

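>>> {"name": "carry_out", "arguments": {"motion": [{"fingers": -1,"x": 0.75,"y": 0,"z": 0.4,"rx": 0,"ry": 0,"rz": 0},{"fingers": -1,"x": 0.75,"y": 0,"z": 0.4,"rx": 0,"ry": 0,"rz": 0},{"fingers": -1,"x": 0.75,"y": 0,"z": 0.4,"rx": 0,"ry": 0,"rz": 0},{"fingers": -1,"x": 0,"y": 0,"z": 0,"rx": 0,"ry": 0,"rz": 0},{"fingers": -1,"x": 0,"y": 0,"z": 0,"rx": 0,"ry": 0,"rz": 0}]}}

```text
time: 19.9
ee_pos: [0.5002, 0.1432, 0.2872]
tcp_rot: [0.707, 0.707, -0.0, -0.0]
wrist_force: [-0.5, -0.5, 1.1]
grip_width: 1.004
grip_force: 0.0
```

```bash
python3 look.py g .109
python3 - <<'E'
from h import *
print(onz("scene",(363.3,198.5),.109),onz("scene",(349.4,213.4),.109))
E
```

```text
19.9 [0.5   0.143 0.287] [ 0.707  0.707 -0.    -0.   ]
cut [210.4  53.5] 5069 bgr [104 179 213] [0.442 0.265 0.109] circ [0.441 0.265 0.109] 43.35451889038086
cut [286.6 122.2] 4047 bgr [ 72 124 151] [0.501 0.214 0.109] circ [0.502 0.215 0.109] 37.7536506652832
cut [346.4 340.8] 238 bgr [ 62 105 129] [0.562 0.001 0.109] circ [ 0.559 -0.004  0.109] 18.12466812133789
cut [130.  403.9] 39 bgr [143  85  56] [ 0.33  -0.082  0.109] circ [ 0.332 -0.083  0.109] 4.123205661773682
mark [211.8  53.5] [0.443 0.265 0.109]
mark [284.8 120.4] [0.499 0.216 0.109]
mark [338.3 353.5] [ 0.555 -0.015  0.109]
[0.45592841 0.26287245 0.109     ] [0.51020481 0.22296455 0.109     ]
```

>>> {"name": "carry_out", "arguments": {"motion": [{"fingers": -1,"x": 0.8,"y": 0.02,"z": 0,"rx": 0,"ry": 0,"rz": 0},{"fingers": -1,"x": 0.8,"y": 0.02,"z": 0,"rx": 0,"ry": 0,"rz": 0},{"fingers": -1,"x": 0.8,"y": 0,"z": 0,"rx": 0,"ry": 0,"rz": 0},{"fingers": -1,"x": 0,"y": 0,"z": 0,"rx": 0,"ry": 0,"rz": -0.09},{"fingers": -1,"x": 0,"y": 0,"z": 0,"rx": 0,"ry": 0,"rz": -0.09},{"fingers": -1,"x": 0,"y": 0,"z": 0,"rx": 0,"ry": 0,"rz": -0.09},{"fingers": -1,"x": 0,"y": 0,"z": 0,"rx": 0,"ry": 0,"rz": -0.09},{"fingers": -1,"x": 0,"y": 0,"z": 0,"rx": 0,"ry": 0,"rz": -0.09},{"fingers": -1,"x": 0,"y": 0,"z": 0,"rx": 0,"ry": 0,"rz": -0.09},{"fingers": -1,"x": 0,"y": 0,"z": 0,"rx": 0,"ry": 0,"rz": -0.09},{"fingers": -1,"x": 0,"y": 0,"z": 0,"rx": 0,"ry": 0,"rz": -0.09},{"fingers": -1,"x": 0,"y": 0,"z": 0,"rx": 0,"ry": 0,"rz": -0.09}]}}

```text
time: 21.3
ee_pos: [0.5018, 0.2146, 0.2878]
tcp_rot: [0.175, 0.985, 0.0, 0.0]
wrist_force: [0.4, -0.6, -0.3]
grip_width: 1.002
grip_force: 0.0
```

>>> {"name": "carry_out", "arguments": {"motion": [{"fingers": -1,"x": 0,"y": 0,"z": 0.84,"rx": 0,"ry": 0,"rz": 0},{"fingers": -1,"x": 0,"y": 0,"z": 0.84,"rx": 0,"ry": 0,"rz": 0},{"fingers": -1,"x": 0,"y": 0,"z": 0.84,"rx": 0,"ry": 0,"rz": 0},{"fingers": -1,"x": 0,"y": 0,"z": 0.8,"rx": 0,"ry": 0,"rz": 0},{"fingers": -1,"x": 0,"y": 0,"z": 0.8,"rx": 0,"ry": 0,"rz": 0},{"fingers": -1,"x": 0,"y": 0,"z": 0,"rx": 0,"ry": 0,"rz": 0},{"fingers": 1,"x": 0,"y": 0,"z": 0,"rx": 0,"ry": 0,"rz": 0},{"fingers": 1,"x": 0,"y": 0,"z": 0,"rx": 0,"ry": 0,"rz": 0},{"fingers": 1,"x": 0,"y": 0,"z": 0,"rx": 0,"ry": 0,"rz": 0},{"fingers": 1,"x": 0,"y": 0,"z": 0,"rx": 0,"ry": 0,"rz": 0},{"fingers": 1,"x": 0,"y": 0,"z": 0,"rx": 0,"ry": 0,"rz": 0},{"fingers": 1,"x": 0,"y": 0,"z": 0,"rx": 0,"ry": 0,"rz": 0}]}}

```text
time: 22.5
ee_pos: [0.5019, 0.2153, 0.1642]
tcp_rot: [0.177, 0.984, 0.0, 0.0]
wrist_force: [2.0, 0.7, 2.1]
grip_width: 0.66
grip_force: 63.4
```

>>> {"name": "carry_out", "arguments": {"motion": [{"fingers": 1,"x": 0,"y": 0,"z": -0.8,"rx": 0,"ry": 0,"rz": 0},{"fingers": 1,"x": 0,"y": 0,"z": -0.8,"rx": 0,"ry": 0,"rz": 0},{"fingers": 1,"x": 0,"y": 0,"z": -0.8,"rx": 0,"ry": 0,"rz": 0},{"fingers": 1,"x": 0,"y": 0,"z": 0,"rx": 0,"ry": 0,"rz": 0}]}}

```text
time: 22.9
ee_pos: [0.5025, 0.2156, 0.2385]
tcp_rot: [0.177, 0.984, 0.001, 0.002]
wrist_force: [1.5, -0.2, -1.0]
grip_width: 0.661
grip_force: 63.9
```

```bash
cat > go.py <<'E'
from h import *
import sys
np.set_printoptions(precision=3,suppress=True)
s=state();t=np.array([float(v) for v in sys.argv[1:4]])
R=Ro.from_quat(s["tcp_rot"]).as_matrix()
print(s["ee_pos"],"units",R.T@(t-s["ee_pos"])/.03,"ydir deg",np.degrees(np.arctan2(R[1,1],R[0,1])),s["grip_width"],s["q"])
E
python3 go.py .611 -.184 .235
```

```text
[0.503 0.216 0.238] units [ -8.028 -11.228   0.11 ] ydir deg 69.62042940315644 0.6608353837265264 [ 0.35   0.415  1.903  0.     0.819 -0.865]
```

>>> {"name": "carry_out", "arguments": {"motion": [{"fingers": 1,"x": -0.67,"y": -0.935,"z": 0,"rx": 0,"ry": 0,"rz": 0},{"fingers": 1,"x": -0.67,"y": -0.935,"z": 0,"rx": 0,"ry": 0,"rz": 0},{"fingers": 1,"x": -0.67,"y": -0.935,"z": 0,"rx": 0,"ry": 0,"rz": 0},{"fingers": 1,"x": -0.67,"y": -0.935,"z": 0,"rx": 0,"ry": 0,"rz": 0},{"fingers": 1,"x": -0.67,"y": -0.935,"z": 0,"rx": 0,"ry": 0,"rz": 0},{"fingers": 1,"x": -0.67,"y": -0.935,"z": 0,"rx": 0,"ry": 0,"rz": 0},{"fingers": 1,"x": -0.67,"y": -0.935,"z": 0,"rx": 0,"ry": 0,"rz": 0},{"fingers": 1,"x": -0.67,"y": -0.935,"z": 0,"rx": 0,"ry": 0,"rz": 0},{"fingers": 1,"x": -0.67,"y": -0.935,"z": 0,"rx": 0,"ry": 0,"rz": 0},{"fingers": 1,"x": -0.67,"y": -0.935,"z": 0,"rx": 0,"ry": 0,"rz": 0},{"fingers": 1,"x": -0.67,"y": -0.935,"z": 0,"rx": 0,"ry": 0,"rz": 0},{"fingers": 1,"x": -0.67,"y": -0.935,"z": 0,"rx": 0,"ry": 0,"rz": 0}]}}

```text
time: 24.1
ee_pos: [0.61, -0.1857, 0.2348]
tcp_rot: [0.177, 0.984, 0.0, -0.001]
wrist_force: [1.2, 0.3, -0.7]
grip_width: 0.659
grip_force: 63.9
```

>>> {"name": "carry_out", "arguments": {"motion": [{"fingers": 1,"x": 0,"y": 0,"z": 0,"rx": 0,"ry": 0,"rz": 0},{"fingers": 1,"x": 0,"y": 0,"z": 0.86,"rx": 0,"ry": 0,"rz": 0},{"fingers": 1,"x": 0,"y": 0,"z": 0.86,"rx": 0,"ry": 0,"rz": 0},{"fingers": 1,"x": 0,"y": 0,"z": 0.86,"rx": 0,"ry": 0,"rz": 0}]}}

```text
time: 24.5
ee_pos: [0.6097, -0.1837, 0.1569]
tcp_rot: [0.177, 0.984, 0.0, -0.0]
wrist_force: [0.1, 0.5, -1.8]
grip_width: 0.66
grip_force: 64.0
```

```bash
python3 go.py .611 -.184 .0845
python3 - <<'E'
from h import *
np.set_printoptions(precision=3,suppress=True)
s=snapshot("scene");d=snapshot("side");cv2.imwrite("pics/i.png",np.hstack([cv2.resize(s[160:280,130:290],(400,300)),cv2.resize(d[200:320,230:390],(400,300))]))
for c in("scene","side"):
  for r in mark_of(c,"potato1"):
    X=onz(c,r["at"],.029)
    if -.4<X[1]<0 and X[0]>.38: print(c,X)
E
```

```text
[ 0.61  -0.184  0.157] units [-0.046  0.006  2.412] ydir deg 69.61378724006731 0.660045009145265 [-0.34   0.631  1.747  0.     0.765 -1.556]
scene [ 0.579 -0.286  0.029]
scene [ 0.581 -0.091  0.029]
scene [ 0.456 -0.102  0.029]
scene [ 0.482 -0.284  0.029]
scene [ 0.57  -0.192  0.029]
scene [ 0.533 -0.186  0.029]
side [ 0.587 -0.3    0.029]
side [ 0.481 -0.301  0.029]
side [ 0.568 -0.101  0.029]
side [ 0.545 -0.194  0.029]
side [ 0.452 -0.098  0.029]
side [ 0.629 -0.124  0.029]
```

View pics/i.png

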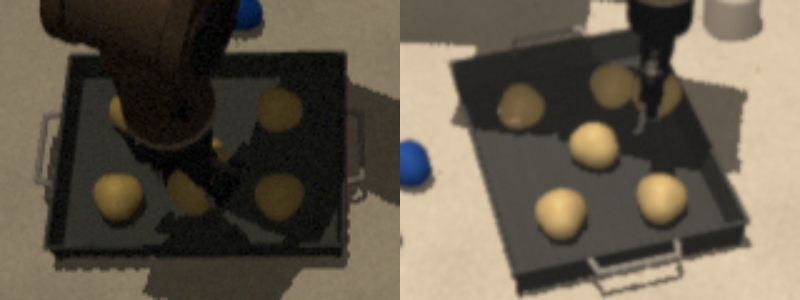

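>>> {"name": "carry_out", "arguments": {"motion": [{"fingers": 1,"x": 0,"y": 0,"z": 0.8,"rx": 0,"ry": 0,"rz": 0},{"fingers": 1,"x": 0,"y": 0,"z": 0.8,"rx": 0,"ry": 0,"rz": 0},{"fingers": 1,"x": 0,"y": 0,"z": 0.8,"rx": 0,"ry": 0,"rz": 0},{"fingers": 1,"x": 0,"y": 0,"z": 0,"rx": 0,"ry": 0,"rz": 0},{"fingers": 0,"x": 0,"y": 0,"z": 0,"rx": 0,"ry": 0,"rz": 0},{"fingers": -0.3,"x": 0,"y": 0,"z": 0,"rx": 0,"ry": 0,"rz": 0},{"fingers": -0.6,"x": 0,"y": 0,"z": 0,"rx": 0,"ry": 0,"rz": 0},{"fingers": -0.6,"x": 0,"y": 0,"z": 0,"rx": 0,"ry": 0,"rz": 0},{"fingers": -0.6,"x": 0,"y": 0,"z": -0.8,"rx": 0,"ry": 0,"rz": 0},{"fingers": -0.6,"x": 0,"y": 0,"z": -0.9,"rx": 0,"ry": 0,"rz": 0},{"fingers": -1,"x": 0,"y": 0,"z": -1,"rx": 0,"ry": 0,"rz": 0}]}}

```text
time: 25.8
ee_pos: [0.6101, -0.1843, 0.1682]
tcp_rot: [0.177, 0.984, 0.0, -0.0]
wrist_force: [1.2, 0.3, -0.6]
grip_width: 0.943
grip_force: 0.0
```

>>> {"name": "carry_out", "arguments": {"motion": [{"fingers": -1,"x": 0,"y": 0,"z": -1,"rx": 0,"ry": 0,"rz": 0},{"fingers": -1,"x": 0,"y": 0,"z": -1,"rx": 0,"ry": 0,"rz": 0},{"fingers": -1,"x": 0,"y": 0,"z": -1,"rx": 0,"ry": 0,"rz": 0},{"fingers": -1,"x": 0,"y": 0,"z": 0,"rx": 0,"ry": 0,"rz": 0}]}}

```text
time: 26.2
ee_pos: [0.6121, -0.185, 0.2621]
tcp_rot: [0.177, 0.984, -0.001, 0.003]
wrist_force: [0.2, -0.1, 0.2]
grip_width: 1.002
grip_force: 0.0
```

```bash
python3 go.py .443 .265 .25
```

```text
[ 0.612 -0.185  0.262] units [10.509 12.097  0.334] ydir deg 69.61759788578833 1.0018228552523982 [-0.341  0.504  1.669  0.     0.961 -1.556]
```

>>> {"name": "carry_out", "arguments": {"motion": [{"fingers": -1,"x": 0.87,"y": 1,"z": 0,"rx": 0,"ry": 0,"rz": 0},{"fingers": -1,"x": 0.87,"y": 1,"z": 0,"rx": 0,"ry": 0,"rz": 0},{"fingers": -1,"x": 0.87,"y": 1,"z": 0,"rx": 0,"ry": 0,"rz": 0},{"fingers": -1,"x": 0.87,"y": 1,"z": 0,"rx": 0,"ry": 0,"rz": 0},{"fingers": -1,"x": 0.87,"y": 1,"z": 0,"rx": 0,"ry": 0,"rz": 0},{"fingers": -1,"x": 0.87,"y": 1,"z": 0,"rx": 0,"ry": 0,"rz": 0},{"fingers": -1,"x": 0.87,"y": 1,"z": 0,"rx": 0,"ry": 0,"rz": 0},{"fingers": -1,"x": 0.87,"y": 1,"z": 0,"rx": 0,"ry": 0,"rz": 0},{"fingers": -1,"x": 0.87,"y": 1,"z": 0,"rx": 0,"ry": 0,"rz": 0},{"fingers": -1,"x": 0.87,"y": 1,"z": 0,"rx": 0,"ry": 0,"rz": 0},{"fingers": -1,"x": 0.87,"y": 1,"z": 0,"rx": 0,"ry": 0,"rz": 0},{"fingers": -1,"x": 0.87,"y": 1,"z": 0,"rx": 0,"ry": 0,"rz": 0}]}}

```text
time: 27.4
ee_pos: [0.4412, 0.2635, 0.2573]
tcp_rot: [0.177, 0.984, 0.0, 0.0]
wrist_force: [1.0, -0.1, -1.2]
grip_width: 0.999
grip_force: 0.0
```

>>> {"name": "carry_out", "arguments": {"motion": [{"fingers": -1,"x": 0,"y": 0,"z": 0,"rx": 0,"ry": 0,"rz": 0.097},{"fingers": -1,"x": 0,"y": 0,"z": 0,"rx": 0,"ry": 0,"rz": 0.097},{"fingers": -1,"x": 0,"y": 0,"z": 0,"rx": 0,"ry": 0,"rz": 0.097},{"fingers": -1,"x": 0,"y": 0,"z": 0,"rx": 0,"ry": 0,"rz": 0.097},{"fingers": -1,"x": 0,"y": 0,"z": 0,"rx": 0,"ry": 0,"rz": 0.097},{"fingers": -1,"x": 0,"y": 0,"z": 0,"rx": 0,"ry": 0,"rz": 0.097},{"fingers": -1,"x": 0,"y": 0,"z": 0,"rx": 0,"ry": 0,"rz": 0}]}}

```text
time: 28.1
ee_pos: [0.442, 0.2621, 0.2572]
tcp_rot: [0.578, 0.816, -0.0, -0.0]
wrist_force: [0.3, 0.1, -0.2]
grip_width: 0.998
grip_force: 0.0
```

```bash
python3 go.py .443 .265 .165;python3 - <<'E'
from h import *
snapshot("scene")
for r in mark_of("scene","potato1"): 
    X=onz("scene",r["at"],.109)
    if X[1]>.1:print(r["at"],X)
E
```

```text
[0.442 0.262 0.257] units [0.081 0.065 3.075] ydir deg 19.425737902799895 0.9983316599536365 [0.476 0.35  1.955 0.    0.837 0.137]
[410.7, 253.6] [0.62480978 0.39464578 0.109     ]
[361.7, 195.9] [0.44726559 0.25811155 0.109     ]
```

>>> {"name": "carry_out", "arguments": {"motion": [{"fingers": -1,"x": 0.06,"y": 0.04,"z": 0.77,"rx": 0,"ry": 0,"rz": 0},{"fingers": -1,"x": 0,"y": 0,"z": 0.77,"rx": 0,"ry": 0,"rz": 0},{"fingers": -1,"x": 0,"y": 0,"z": 0.77,"rx": 0,"ry": 0,"rz": 0},{"fingers": -1,"x": 0,"y": 0,"z": 0.77,"rx": 0,"ry": 0,"rz": 0},{"fingers": -1,"x": 0,"y": 0,"z": 0,"rx": 0,"ry": 0,"rz": 0},{"fingers": 1,"x": 0,"y": 0,"z": 0,"rx": 0,"ry": 0,"rz": 0},{"fingers": 1,"x": 0,"y": 0,"z": 0,"rx": 0,"ry": 0,"rz": 0},{"fingers": 1,"x": 0,"y": 0,"z": 0,"rx": 0,"ry": 0,"rz": 0},{"fingers": 1,"x": 0,"y": 0,"z": 0,"rx": 0,"ry": 0,"rz": 0},{"fingers": 1,"x": 0,"y": 0,"z": 0,"rx": 0,"ry": 0,"rz": 0},{"fingers": 1,"x": 0,"y": 0,"z": 0,"rx": 0,"ry": 0,"rz": 0}]}}

```text
time: 29.3
ee_pos: [0.443, 0.2644, 0.1654]
tcp_rot: [0.576, 0.817, 0.0, 0.0]
wrist_force: [0.8, -0.2, 0.5]
grip_width: 0.689
grip_force: 63.9
```

>>> {"name": "carry_out", "arguments": {"motion": [{"fingers": 1,"x": 0,"y": 0,"z": -0.8,"rx": 0,"ry": 0,"rz": 0},{"fingers": 1,"x": 0,"y": 0,"z": -0.8,"rx": 0,"ry": 0,"rz": 0},{"fingers": 1,"x": 0,"y": 0,"z": -0.8,"rx": 0,"ry": 0,"rz": 0},{"fingers": 1,"x": 0,"y": 0,"z": 0,"rx": 0,"ry": 0,"rz": -0.097},{"fingers": 1,"x": 0,"y": 0,"z": 0,"rx": 0,"ry": 0,"rz": -0.097},{"fingers": 1,"x": 0,"y": 0,"z": 0,"rx": 0,"ry": 0,"rz": -0.097},{"fingers": 1,"x": 0,"y": 0,"z": 0,"rx": 0,"ry": 0,"rz": -0.097},{"fingers": 1,"x": 0,"y": 0,"z": 0,"rx": 0,"ry": 0,"rz": -0.097},{"fingers": 1,"x": 0,"y": 0,"z": 0,"rx": 0,"ry": 0,"rz": -0.097},{"fingers": 1,"x": 0,"y": 0,"z": 0,"rx": 0,"ry": 0,"rz": 0}]}}

```text
time: 30.3
ee_pos: [0.4424, 0.2641, 0.2369]
tcp_rot: [0.175, 0.984, -0.0, -0.0]
wrist_force: [-0.7, 0.1, -1.4]
grip_width: 0.684
grip_force: 64.6
```

```bash
python3 go.py .441 -.20 .24
```

```text
[0.442 0.264 0.237] units [ -5.3   -14.534  -0.1  ] ydir deg 69.79156420656692 0.6840044712170784 [ 0.479  0.38   1.971 -0.     0.791 -0.739]
```

>>> {"name": "carry_out", "arguments": {"motion": [{"fingers": 1,"x": -0.64,"y": -0.95,"z": 0,"rx": 0,"ry": 0,"rz": 0},{"fingers": 1,"x": -0.64,"y": -0.95,"z": 0,"rx": 0,"ry": 0,"rz": 0},{"fingers": 1,"x": -0.64,"y": -0.95,"z": 0,"rx": 0,"ry": 0,"rz": 0},{"fingers": 1,"x": -0.64,"y": -0.95,"z": 0,"rx": 0,"ry": 0,"rz": 0},{"fingers": 1,"x": -0.64,"y": -0.95,"z": 0,"rx": 0,"ry": 0,"rz": 0},{"fingers": 1,"x": -0.64,"y": -0.95,"z": 0,"rx": 0,"ry": 0,"rz": 0},{"fingers": 1,"x": -0.64,"y": -0.95,"z": 0,"rx": 0,"ry": 0,"rz": 0}]}}

```text
time: 31.0
ee_pos: [0.4991, 0.029, 0.237]
tcp_rot: [0.18, 0.984, -0.0, -0.0]
wrist_force: [0.7, 0.1, -0.6]
grip_width: 0.687
grip_force: 64.7
```

>>> {"name": "carry_out", "arguments": {"motion": [{"fingers": 1,"x": -0.1,"y": -0.98,"z": 0,"rx": 0,"ry": 0,"rz": 0},{"fingers": 1,"x": -0.1,"y": -0.98,"z": 0,"rx": 0,"ry": 0,"rz": 0},{"fingers": 1,"x": -0.1,"y": -0.98,"z": 0,"rx": 0,"ry": 0,"rz": 0},{"fingers": 1,"x": -0.1,"y": -0.98,"z": 0,"rx": 0,"ry": 0,"rz": 0},{"fingers": 1,"x": -0.1,"y": -0.98,"z": 0,"rx": 0,"ry": 0,"rz": 0},{"fingers": 1,"x": -0.1,"y": -0.98,"z": 0,"rx": 0,"ry": 0,"rz": 0},{"fingers": 1,"x": -0.1,"y": -0.98,"z": 0,"rx": 0,"ry": 0,"rz": 0},{"fingers": 1,"x": -0.1,"y": -0.98,"z": 0,"rx": 0,"ry": 0,"rz": 0},{"fingers": 1,"x": 0,"y": 0,"z": 0.85,"rx": 0,"ry": 0,"rz": 0},{"fingers": 1,"x": 0,"y": 0,"z": 0.85,"rx": 0,"ry": 0,"rz": 0},{"fingers": 1,"x": 0,"y": 0,"z": 0.85,"rx": 0,"ry": 0,"rz": 0},{"fingers": 1,"x": 0,"y": 0,"z": 0,"rx": 0,"ry": 0,"rz": 0}]}}

```text
time: 32.2
ee_pos: [0.4382, -0.1978, 0.1582]
tcp_rot: [0.179, 0.984, 0.001, -0.002]
wrist_force: [0.1, 0.4, -0.0]
grip_width: 0.689
grip_force: 64.9
```

```bash
python3 go.py .441 -.20 .085
```

```text
[ 0.438 -0.198  0.158] units [-0.124 -0.039  2.44 ] ydir deg 69.3527528944905 0.6886043044723877 [-0.487  0.469  2.106  0.     0.572 -1.697]
```

>>> {"name": "carry_out", "arguments": {"motion": [{"fingers": 1,"x": -0.1,"y": 0,"z": 0.81,"rx": 0,"ry": 0,"rz": 0},{"fingers": 1,"x": 0,"y": 0,"z": 0.81,"rx": 0,"ry": 0,"rz": 0},{"fingers": 1,"x": 0,"y": 0,"z": 0.81,"rx": 0,"ry": 0,"rz": 0},{"fingers": 1,"x": 0,"y": 0,"z": 0,"rx": 0,"ry": 0,"rz": 0},{"fingers": 0,"x": 0,"y": 0,"z": 0,"rx": 0,"ry": 0,"rz": 0},{"fingers": -0.3,"x": 0,"y": 0,"z": 0,"rx": 0,"ry": 0,"rz": 0},{"fingers": -0.6,"x": 0,"y": 0,"z": 0,"rx": 0,"ry": 0,"rz": 0},{"fingers": -0.6,"x": 0,"y": 0,"z": 0,"rx": 0,"ry": 0,"rz": 0},{"fingers": -0.6,"x": 0,"y": 0,"z": -0.8,"rx": 0,"ry": 0,"rz": 0},{"fingers": -0.6,"x": 0,"y": 0,"z": -0.9,"rx": 0,"ry": 0,"rz": 0},{"fingers": -0.6,"x": 0,"y": 0,"z": -1,"rx": 0,"ry": 0,"rz": 0},{"fingers": -1,"x": 0,"y": 0,"z": -1,"rx": 0,"ry": 0,"rz": 0}]}}

```text
time: 33.4
ee_pos: [0.4423, -0.1994, 0.2001]
tcp_rot: [0.177, 0.984, -0.0, 0.0]
wrist_force: [0.7, 0.6, -0.2]
grip_width: 0.947
grip_force: 0.0
```

>>> {"name": "carry_out", "arguments": {"motion": [{"fingers": -1,"x": 0,"y": 0,"z": -1,"rx": 0,"ry": 0,"rz": 0.099},{"fingers": -1,"x": 0,"y": 0,"z": -1,"rx": 0,"ry": 0,"rz": 0.099},{"fingers": -1,"x": 0,"y": 0,"z": -1,"rx": 0,"ry": 0,"rz": 0.099},{"fingers": -1,"x": 0,"y": 0,"z": 0,"rx": 0,"ry": 0,"rz": 0.099},{"fingers": -1,"x": 0,"y": 0,"z": 0,"rx": 0,"ry": 0,"rz": 0.099},{"fingers": -1,"x": 0,"y": 0,"z": 0,"rx": 0,"ry": 0,"rz": 0.099},{"fingers": -1,"x": 0,"y": 0,"z": 0,"rx": 0,"ry": 0,"rz": 0.099},{"fingers": -1,"x": 0,"y": 0,"z": 0,"rx": 0,"ry": 0,"rz": 0.099},{"fingers": -1,"x": 0,"y": 0,"z": 0,"rx": 0,"ry": 0,"rz": 0.099},{"fingers": -1,"x": 0,"y": 0,"z": 0,"rx": 0,"ry": 0,"rz": 0.099},{"fingers": -1,"x": 0,"y": 0,"z": 0,"rx": 0,"ry": 0,"rz": 0.099},{"fingers": -1,"x": 0,"y": 0,"z": 0,"rx": 0,"ry": 0,"rz": 0.099}]}}

```text
time: 34.6
ee_pos: [0.4424, -0.1994, 0.289]
tcp_rot: [0.878, 0.478, 0.0, 0.0]
wrist_force: [1.0, -0.3, -0.6]
grip_width: 1.0
grip_force: 0.0
```

>>> {"name": "carry_out", "arguments": {"motion": [{"fingers": -1,"x": 0,"y": 0,"z": 0,"rx": 0,"ry": 0,"rz": 0.099},{"fingers": -1,"x": 0,"y": 0,"z": 0,"rx": 0,"ry": 0,"rz": 0}]}}

```text
time: 34.8
ee_pos: [0.4424, -0.1994, 0.289]
tcp_rot: [0.911, 0.413, 0.0, 0.0]
wrist_force: [0.5, 0.2, -0.2]
grip_width: 1.001
grip_force: 0.0
```

```bash
python3 go.py .579 .105 .30
```

```text
[ 0.442 -0.199  0.289] units [10.634 -3.254 -0.366] ydir deg -41.180385837636535 1.0013195394623255 [-0.486  0.269  1.981 -0.     0.891  0.233]
```

>>> {"name": "carry_out", "arguments": {"motion": [{"fingers": -1,"x": 0.97,"y": -0.3,"z": 0,"rx": 0,"ry": 0,"rz": 0},{"fingers": -1,"x": 0.97,"y": -0.3,"z": 0,"rx": 0,"ry": 0,"rz": 0},{"fingers": -1,"x": 0.97,"y": -0.3,"z": 0,"rx": 0,"ry": 0,"rz": 0},{"fingers": -1,"x": 0.97,"y": -0.3,"z": 0,"rx": 0,"ry": 0,"rz": 0},{"fingers": -1,"x": 0.97,"y": -0.3,"z": 0,"rx": 0,"ry": 0,"rz": 0},{"fingers": -1,"x": 0.97,"y": -0.3,"z": 0,"rx": 0,"ry": 0,"rz": 0},{"fingers": -1,"x": 0.97,"y": -0.3,"z": 0,"rx": 0,"ry": 0,"rz": 0},{"fingers": -1,"x": 0.97,"y": -0.3,"z": 0,"rx": 0,"ry": 0,"rz": 0},{"fingers": -1,"x": 0.97,"y": -0.3,"z": 0,"rx": 0,"ry": 0,"rz": 0},{"fingers": -1,"x": 0.97,"y": -0.3,"z": 0,"rx": 0,"ry": 0,"rz": 0},{"fingers": -1,"x": 0.97,"y": -0.3,"z": 0,"rx": 0,"ry": 0,"rz": 0}]}}

```text
time: 35.9
ee_pos: [0.578, 0.1083, 0.2889]
tcp_rot: [0.909, 0.417, 0.0, 0.0]
wrist_force: [0.6, 0.1, 0.1]
grip_width: 1.001
grip_force: 0.0
```

>>> {"name": "carry_out", "arguments": {"motion": [{"fingers": -1,"x": 0,"y": 0,"z": 0,"rx": 0,"ry": 0,"rz": 0},{"fingers": -1,"x": 0,"y": 0,"z": 0,"rx": 0,"ry": 0,"rz": 0}]}}

```text
time: 36.1
ee_pos: [0.5776, 0.1075, 0.2886]
tcp_rot: [0.909, 0.417, -0.0, 0.0]
wrist_force: [-0.7, -1.3, -0.1]
grip_width: 1.0
grip_force: 0.0
```

```bash
cat > dial.py <<'E'
from h import *
import sys
np.set_printoptions(precision=4,suppress=True)
M=K("wrist");s=state();print(s["time"],s["ee_pos"])
w=snapshot("wrist");cv2.imwrite("pics/%s.png"%sys.argv[1],w)
P={}
for n,z in(("pan_floor",.084),("tare_grip",.096),("needle_tip",.064),("zero_mark",.067)):
    for r in mark_of("wrist",n)[:1]: P[n]=onz("wrist",r["at"],z,M);print(n,r["score"],np.array(r["at"]),P[n])
c=P["tare_grip"]
for n in("needle_tip","zero_mark"):
    if n in P: v=P[n]-c;print(n,np.degrees(np.arctan2(v[1],v[0])),np.hypot(v[0],v[1]))
E
python3 dial.py j
```

```text
36.1 [0.5776 0.1075 0.2886]
pan_floor 0.66 [112.7 187.2] [0.4594 0.2237 0.084 ]
tare_grip 0.66 [291.1  87.4] [0.6464 0.1786 0.096 ]
needle_tip 0.6 [467.8 388.4] [ 0.5889 -0.2382  0.064 ]
zero_mark 0.67 [291.4 147.2] [0.6139 0.1389 0.067 ]
needle_tip -97.84540737557624 0.4207683645643437
zero_mark -129.25739682368075 0.05126210370252188
```

View pics/j.png

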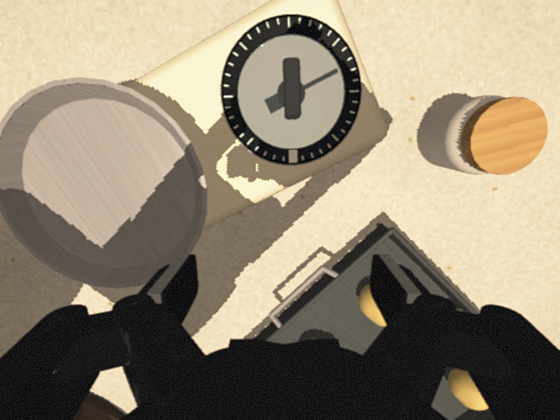

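Run:
```python
from h import *
np.set_printoptions(precision=4,suppress=True)
M=K("wrist");w=cv2.imread("pics/j.png")
cv2.imwrite("pics/k.png",cv2.resize(w[5:175,205:375],(595,595),interpolation=cv2.INTER_CUBIC))
# axis from dark ring
g=(w[:180,200:380].max(2)<75).astype(np.uint8)
k,l,st,ce=cv2.connectedComponentsWithStats(g)
cs=cv2.findContours((l==1+st[1:,4].argmax()).astype(np.uint8),cv2.RETR_EXTERNAL,cv2.CHAIN_APPROX_NONE)[0]
h=cv2.convexHull(max(cs,key=len))[:,0]+[200,0]
X=np.array([onz("wrist",p,.068,M)[:2] for p in h]);(c,r,a)=cv2.fitEllipse(X.astype(np.float32)*1000)
print("ring centre",c,r)
c=np.array(c)/1000
for n,p,z in(("needle",(338,70),.064),("zero",(292.5,149),.068),("zero far",(292.5,161),.068)):
    v=onz("wrist",p,z,M)[:2]-c;print(n,np.degrees(np.arctan2(v[1],v[0])),np.hypot(*v))
```

```text
ring centre (645.3214111328125, 175.00152587890625) (130.5767822265625, 130.9102325439453)
needle -15.062880387973626 0.04905259571477138
zero -128.57811534557888 0.050518645682020975
zero far -128.95738873511635 0.06224742940619697
```

View pics/k.png

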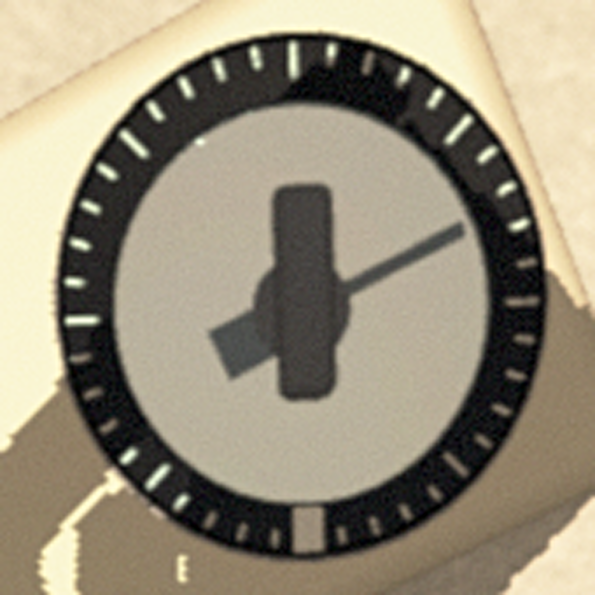

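```bash
python3 go.py .6455 .1772 .150
```

```text
[0.578 0.106 0.289] units [3.27  0.158 4.626] ydir deg -40.99757172674835 0.9996930018056435 [ 0.13   0.409  1.761 -0.     0.972  0.846]
```

>>> {"name": "carry_out", "arguments": {"motion": [{"fingers": -1,"x": 0.82,"y": 0.04,"z": 0,"rx": 0,"ry": 0,"rz": 0},{"fingers": -1,"x": 0.82,"y": 0.04,"z": 0,"rx": 0,"ry": 0,"rz": 0},{"fingers": -1,"x": 0.82,"y": 0.04,"z": 0,"rx": 0,"ry": 0,"rz": 0},{"fingers": -1,"x": 0.81,"y": 0.04,"z": 0,"rx": 0,"ry": 0,"rz": -0.026},{"fingers": -1,"x": 0,"y": 0,"z": 0.92,"rx": 0,"ry": 0,"rz": 0},{"fingers": -1,"x": 0,"y": 0,"z": 0.92,"rx": 0,"ry": 0,"rz": 0},{"fingers": -1,"x": 0,"y": 0,"z": 0.92,"rx": 0,"ry": 0,"rz": 0},{"fingers": -1,"x": 0,"y": 0,"z": 0.92,"rx": 0,"ry": 0,"rz": 0},{"fingers": -1,"x": 0,"y": 0,"z": 0.92,"rx": 0,"ry": 0,"rz": 0},{"fingers": -1,"x": 0,"y": 0,"z": 0,"rx": 0,"ry": 0,"rz": 0},{"fingers": -1,"x": 0,"y": 0,"z": 0,"rx": 0,"ry": 0,"rz": 0}]}}

```text
time: 37.45
ee_pos: [0.6458, 0.1775, 0.1509]
tcp_rot: [0.902, 0.432, -0.0, -0.0]
wrist_force: [0.0, -0.1, 0.7]
grip_width: 1.003
grip_force: 0.0
```

```bash
python3 go.py .6455 .1772 .150
```

```text
[0.646 0.178 0.151] units [-0.015 -0.001  0.031] ydir deg -38.77315135287526 1.0026111112650535 [ 0.223  0.675  1.667 -0.     0.8    0.9  ]
```

>>> {"name": "carry_out", "arguments": {"motion": [{"fingers": 1,"x": 0,"y": 0,"z": 0,"rx": 0,"ry": 0,"rz": 0},{"fingers": 1,"x": 0,"y": 0,"z": 0,"rx": 0,"ry": 0,"rz": 0},{"fingers": 1,"x": 0,"y": 0,"z": 0,"rx": 0,"ry": 0,"rz": 0},{"fingers": 1,"x": 0,"y": 0,"z": 0,"rx": 0,"ry": 0,"rz": 0},{"fingers": 1,"x": 0,"y": 0,"z": 0,"rx": 0,"ry": 0,"rz": 0},{"fingers": 1,"x": 0,"y": 0,"z": 0,"rx": 0,"ry": 0,"rz": 0},{"fingers": 1,"x": 0,"y": 0,"z": 0,"rx": 0,"ry": 0,"rz": 0},{"fingers": 1,"x": 0,"y": 0,"z": 0,"rx": 0,"ry": 0,"rz": 0},{"fingers": 1,"x": 0,"y": 0,"z": 0,"rx": 0,"ry": 0,"rz": 0},{"fingers": 1,"x": 0,"y": 0,"z": 0,"rx": 0,"ry": 0,"rz": 0},{"fingers": 1,"x": 0,"y": 0,"z": 0,"rx": 0,"ry": 0,"rz": 0}]}}

```text
time: 38.55
ee_pos: [0.6463, 0.1777, 0.1512]
tcp_rot: [0.902, 0.432, 0.0, 0.0]
wrist_force: [0.4, -4.4, 6.5]
grip_width: 0.152
grip_force: 59.0
```

>>> {"name": "carry_out", "arguments": {"motion": [{"fingers": 1,"x": 0,"y": 0,"z": 0,"rx": 0,"ry": 0,"rz": -0.08},{"fingers": 1,"x": 0,"y": 0,"z": 0,"rx": 0,"ry": 0,"rz": -0.08},{"fingers": 1,"x": 0,"y": 0,"z": 0,"rx": 0,"ry": 0,"rz": -0.08},{"fingers": 1,"x": 0,"y": 0,"z": 0,"rx": 0,"ry": 0,"rz": -0.08},{"fingers": 1,"x": 0,"y": 0,"z": 0,"rx": 0,"ry": 0,"rz": -0.08}]}}

```text
time: 39.05
ee_pos: [0.6466, 0.1776, 0.1512]
tcp_rot: [0.732, 0.681, 0.001, 0.001]
wrist_force: [3.2, -5.3, 3.8]
grip_width: 0.155
grip_force: 58.8
```

>>> {"name": "carry_out", "arguments": {"motion": [{"fingers": 1,"x": 0,"y": 0,"z": 0,"rx": 0,"ry": 0,"rz": -0.08},{"fingers": 1,"x": 0,"y": 0,"z": 0,"rx": 0,"ry": 0,"rz": -0.08},{"fingers": 1,"x": 0,"y": 0,"z": 0,"rx": 0,"ry": 0,"rz": -0.08},{"fingers": 1,"x": 0,"y": 0,"z": 0,"rx": 0,"ry": 0,"rz": -0.08},{"fingers": 1,"x": 0,"y": 0,"z": 0,"rx": 0,"ry": 0,"rz": -0.08}]}}

```text
time: 39.55
ee_pos: [0.6468, 0.1776, 0.1513]
tcp_rot: [0.498, 0.867, 0.0, 0.001]
wrist_force: [4.8, -4.2, 2.2]
grip_width: 0.151
grip_force: 58.6
```

>>> {"name": "carry_out", "arguments": {"motion": [{"fingers": 1,"x": 0,"y": 0,"z": 0,"rx": 0,"ry": 0,"rz": -0.08},{"fingers": 1,"x": 0,"y": 0,"z": 0,"rx": 0,"ry": 0,"rz": -0.08},{"fingers": 1,"x": 0,"y": 0,"z": 0,"rx": 0,"ry": 0,"rz": -0.08},{"fingers": 1,"x": 0,"y": 0,"z": 0,"rx": 0,"ry": 0,"rz": -0.08},{"fingers": 1,"x": 0,"y": 0,"z": 0,"rx": 0,"ry": 0,"rz": -0.08},{"fingers": 1,"x": 0,"y": 0,"z": 0,"rx": 0,"ry": 0,"rz": -0.08},{"fingers": 1,"x": 0,"y": 0,"z": 0,"rx": 0,"ry": 0,"rz": -0.04},{"fingers": 1,"x": 0,"y": 0,"z": 0,"rx": 0,"ry": 0,"rz": 0},{"fingers": 1,"x": 0,"y": 0,"z": 0,"rx": 0,"ry": 0,"rz": 0},{"fingers": 1,"x": 0,"y": 0,"z": 0,"rx": 0,"ry": 0,"rz": 0}]}}

```text
time: 40.55
ee_pos: [0.6471, 0.1779, 0.1513]
tcp_rot: [0.133, 0.991, 0.0, 0.001]
wrist_force: [5.5, -2.4, 1.3]
grip_width: 0.155
grip_force: 58.4
```

```bash
python3 go.py .6455 .1772 .150
```

```text
[0.647 0.178 0.151] units [ 0.045 -0.036  0.042] ydir deg 74.69576088125544 0.15456790017513192 [ 0.223  0.675  1.667 -0.001  0.797 -1.08 ]
```

>>> {"name": "carry_out", "arguments": {"motion": [{"fingers": -1,"x": 0,"y": 0,"z": 0,"rx": 0,"ry": 0,"rz": 0},{"fingers": -1,"x": 0,"y": 0,"z": 0,"rx": 0,"ry": 0,"rz": 0},{"fingers": -1,"x": 0,"y": 0,"z": 0,"rx": 0,"ry": 0,"rz": 0},{"fingers": -1,"x": 0,"y": 0,"z": 0,"rx": 0,"ry": 0,"rz": 0},{"fingers": -1,"x": 0,"y": 0,"z": 0,"rx": 0,"ry": 0,"rz": 0},{"fingers": -1,"x": 0,"y": 0,"z": -0.7,"rx": 0,"ry": 0,"rz": 0},{"fingers": -1,"x": 0,"y": 0,"z": -1,"rx": 0,"ry": 0,"rz": 0},{"fingers": -1,"x": 0,"y": 0,"z": -1,"rx": 0,"ry": 0,"rz": 0},{"fingers": -1,"x": -0.8,"y": 0,"z": -1,"rx": 0,"ry": 0,"rz": 0},{"fingers": -1,"x": -0.8,"y": 0,"z": -1,"rx": 0,"ry": 0,"rz": 0},{"fingers": -1,"x": -0.8,"y": 0,"z": 0,"rx": 0,"ry": 0,"rz": 0},{"fingers": -1,"x": -0.8,"y": 0,"z": 0,"rx": 0,"ry": 0,"rz": 0}]}}

```text
time: 41.75
ee_pos: [0.7396, 0.1525, 0.2932]
tcp_rot: [0.133, 0.991, 0.0, 0.001]
wrist_force: [0.2, 0.8, -1.8]
grip_width: 0.998
grip_force: 0.0
```

>>> {"name": "carry_out", "arguments": {"motion": [{"fingers": -1,"x": 0,"y": 0,"z": 0,"rx": 0,"ry": 0,"rz": 0},{"fingers": -1,"x": 0,"y": 0,"z": 0,"rx": 0,"ry": 0,"rz": 0},{"fingers": -1,"x": 0,"y": 0,"z": 0,"rx": 0,"ry": 0,"rz": 0}]}}

```text
time: 42.05
ee_pos: [0.7375, 0.1529, 0.2913]
tcp_rot: [0.133, 0.991, -0.0, -0.001]
wrist_force: [-0.1, 1.3, -0.4]
grip_width: 1.004
grip_force: 0.0
```

```bash
python3 dial.py l
python3 - <<'E'
import cv2
from h import *
p=proj("wrist",(.6455,.177,.067)).astype(int);print(p)
w=cv2.imread("pics/l.png");a,b=max(p[0]-90,0),max(p[1]-90,0)
print(a,b);cv2.imwrite("pics/m.png",cv2.resize(w[b:b+180,a:a+180],None,fx=3.3,fy=3.3,interpolation=cv2.INTER_CUBIC))
E
```

```text
42.05 [0.7375 0.1529 0.2913]
tare_grip 0.57 [282.6  92.9] [0.6423 0.1764 0.096 ]
zero_mark 0.71 [283.  147.6] [0.6884 0.164  0.067 ]
zero_mark -15.07143669242535 0.04774928778177863
[283  98]
193 8
```

View pics/m.png

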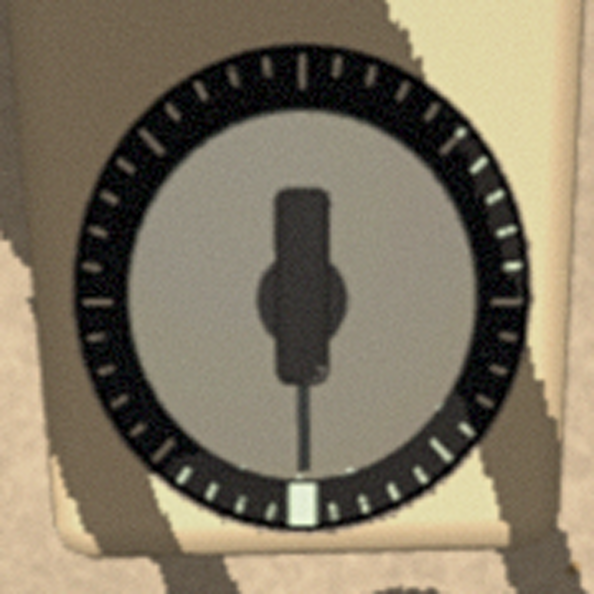

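```bash
python3 go.py .69 -.22 .35
```

```text
[0.738 0.153 0.292] units [ -1.735 -12.412  -1.941] ydir deg 74.70573165301018 0.9964264792189514 [ 0.164  0.641  1.335  0.     1.166 -1.14 ]
```

>>> {"name": "carry_out", "arguments": {"motion": [{"fingers": -1,"x": -0.15,"y": -1,"z": -0.16,"rx": 0,"ry": 0,"rz": 0},{"fingers": -1,"x": -0.15,"y": -1,"z": -0.16,"rx": 0,"ry": 0,"rz": 0},{"fingers": -1,"x": -0.15,"y": -1,"z": -0.16,"rx": 0,"ry": 0,"rz": 0},{"fingers": -1,"x": -0.15,"y": -1,"z": -0.16,"rx": 0,"ry": 0,"rz": 0},{"fingers": -1,"x": -0.15,"y": -1,"z": -0.16,"rx": 0,"ry": 0,"rz": 0},{"fingers": -1,"x": -0.15,"y": -1,"z": -0.16,"rx": 0,"ry": 0,"rz": 0},{"fingers": -1,"x": -0.15,"y": -1,"z": -0.16,"rx": 0,"ry": 0,"rz": 0},{"fingers": -1,"x": -0.15,"y": -1,"z": -0.16,"rx": 0,"ry": 0,"rz": 0},{"fingers": -1,"x": -0.15,"y": -1,"z": -0.16,"rx": 0,"ry": 0,"rz": 0},{"fingers": -1,"x": -0.15,"y": -1,"z": -0.16,"rx": 0,"ry": 0,"rz": 0},{"fingers": -1,"x": -0.15,"y": -1,"z": -0.16,"rx": 0,"ry": 0,"rz": 0},{"fingers": -1,"x": -0.15,"y": -1,"z": -0.16,"rx": 0,"ry": 0,"rz": 0}]}}

```text
time: 43.5
ee_pos: [0.695, -0.2099, 0.3496]
tcp_rot: [0.133, 0.991, 0.0, 0.0]
wrist_force: [-0.0, 0.8, -0.3]
grip_width: 0.997
grip_force: 0.0
```

>>> {"name": "carry_out", "arguments": {"motion": [{"fingers": -1,"x": 0,"y": 0,"z": 0,"rx": 0,"ry": 0,"rz": 0},{"fingers": -1,"x": 0,"y": 0,"z": 0,"rx": 0,"ry": 0,"rz": 0},{"fingers": -1,"x": 0,"y": 0,"z": 0,"rx": 0,"ry": 0,"rz": 0}]}}

```text
time: 43.8
ee_pos: [0.6953, -0.208, 0.3491]
tcp_rot: [0.133, 0.991, 0.0, -0.0]
wrist_force: [-0.3, 0.2, -0.2]
grip_width: 1.001
grip_force: 0.0
```

```bash
python3 look.py n .029
```

```text
43.8 [ 0.695 -0.208  0.349] [ 0.133  0.991  0.    -0.   ]
cut [351.8  58.4] 2023 bgr [ 49  84 104] [ 0.572 -0.089  0.029] circ [ 0.574 -0.091  0.029] 27.507875442504883
cut [172.   24.5] 2045 bgr [ 82 144 177] [ 0.479 -0.288  0.029] circ [ 0.475 -0.291  0.029] 30.089570999145508
cut [288.2 115.8] 1666 bgr [ 64 111 137] [ 0.616 -0.182  0.029] circ [ 0.616 -0.182  0.029] 24.178678512573242
cut [204.3 119.5] 1718 bgr [ 87 153 188] [ 0.591 -0.287  0.029] circ [ 0.591 -0.288  0.029] 24.760696411132812
cut [261.4  46.6] 2024 bgr [ 87 153 188] [ 0.53  -0.192  0.029] circ [ 0.529 -0.191  0.029] 27.67249870300293
mark [204.  119.1] [ 0.591 -0.287  0.029]
mark [264.5  48.6] [ 0.533 -0.189  0.029]
mark [287.5 114.9] [ 0.614 -0.182  0.029]
mark [173.   18.7] [ 0.474 -0.284  0.029]
mark [349.1  60.5] [ 0.573 -0.093  0.029]
```

View pics/n.png

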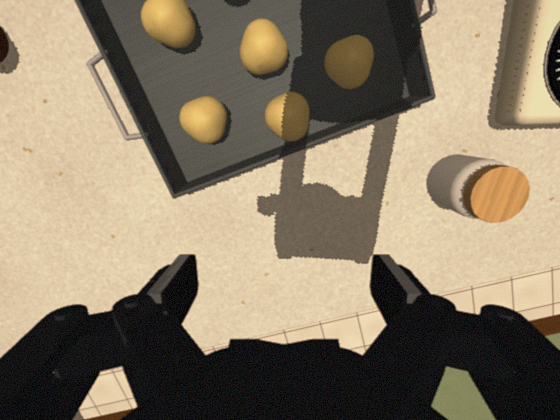

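Run:
```python
from h import *
np.set_printoptions(precision=3,suppress=True)
s=snapshot("scene");d=snapshot("side");cv2.imwrite("pics/o.png",np.hstack([cv2.resize(s[130:280,130:330],(400,300)),cv2.resize(d[130:320,190:443],(400,300))]))
for c in("scene","side"):
  for r in mark_of(c,"potato1"):
    X=onz(c,r["at"],.029);v=X[:2]-[.526,-.192]
    if -.4<X[1]<0 and X[0]>.38: print(c,X,"tin",v@[.996,.09],v@[-.09,.996])
```

```text
scene [ 0.574 -0.093  0.029] tin 0.057064097376172386 0.09419431174178353
scene [ 0.619 -0.178  0.029] tin 0.09345084892485053 0.005770732719786539
scene [ 0.585 -0.282  0.029] tin 0.050311296819643546 -0.09499787538761684
scene [ 0.45  -0.103  0.029] tin -0.06725529559366072 0.09564501115168365
scene [ 0.451 -0.199  0.029] tin -0.07558777472719584 0.00015476787786730537
scene [ 0.532 -0.179  0.029] tin 0.007408167272538886 0.012332648788180958
scene [ 0.478 -0.295  0.029] tin -0.057528288920452364 -0.09828929665148099
side [ 0.544 -0.193  0.029] tin 0.017910113334009915 -0.0027376310875645896
side [ 0.438 -0.204  0.029] tin -0.08909130337081614 -0.0036073575610851504
side [ 0.579 -0.096  0.029] tin 0.061455306292042176 0.09125550596802878
side [ 0.478 -0.288  0.029] tin -0.05614267063627241 -0.09137569149827243
side [ 0.588 -0.303  0.029] tin 0.051935778561817136 -0.11582563665884425
side [ 0.454 -0.111  0.029] tin -0.0647130084773083 0.08669320583482878
side [ 0.618 -0.202  0.029] tin 0.09036215815694788 -0.01835008817502221
```

View pics/o.png

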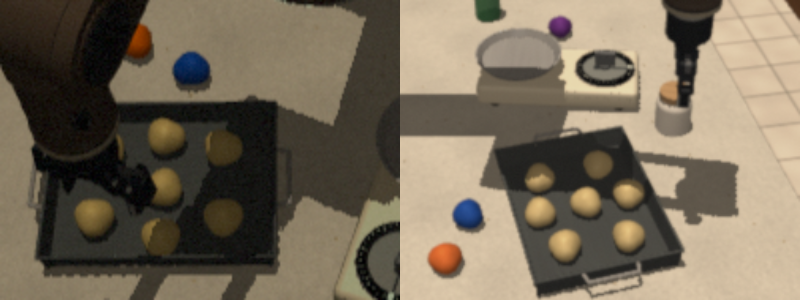

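```bash
python3 -c "
from plant import *
print(sign_off())"
```

```text
the job is handed in; nothing more can be done
None
```

I handed the job in: all seven potatoes lie in one layer on the tin floor, spaced well apart with every quarter in use, the pan is empty, and the zero mark stands at the needle tip; no verdict came back.

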